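Hang the wet test tile on the drying rail with the S-hook

ROBOT

A 6-joint arm with a two-finger parallel gripper is mounted at the origin on the work surface. World frame = base frame: x ahead of the robot, y to its left, z up, the work surface at z = 0. Lengths are in m, angles in rad, forces in N, time in s.
With the tool pointing down it reaches from about 0.425 to 0.95 m from the base axis. Payload 14.7 kg.
Tool frame: the origin (TCP) lies midway between the tips of the shut fingers; the grasp point (between the pads) lies r.hold_point_z behind it (r.hold_point_z is the distance from the TCP to the grasp point, in m); y points along the fingers, x is the direction in which the jaws open and shut, and the axes are right-handed (so a half turn about y gives the same grasp; the last joint's range is limited). The gripper opens to 85 mm and grips with 20 to 120 N. Pads are 22 mm wide; open, the fingers measure 114 mm over their backs; the gripper's body (76 mm by 85 mm) begins 54 mm behind the grasp point. The pads swing forward as they close: fully open they stand 13 mm farther back than shut.
Start: joints at [-1.283, 0.48, 1.596, -0, 1.065, -0.047], TCP at [0.214, -0.614, 0.231] pointing down, gripper open.
Joint ranges: [-2.75, 2.75], [-0.82, 2.05], [0.23, 2.67], [-1.56, 4.7], [0.09, 2.69], [-2.92, 2.92]. Speed limits (rad/s): [1.89, 1.89, 2.39, 3.01, 3.01, 3.01].

INTERFACE

Orientations are given as a unit quaternion [w, x, y, z].
In Python, from plant import r, viewer, job gives the robot as it stands. The module is installed in compiled form; this text tells all that it offers.
- The arm moves only by the tool step_arm, never from a script. Its argument "motion" is a list of rows, each an object with "xyz": the shift along the tool's x, y, z in cm, a list of three; "spin": the turn about the tool's y in rad. A call has 1 to 5 rows; each row is the pose to reach, as a shift and turn from the pose measured when the call began, along the tool's axes at that moment; what a row does not reach only later rows make up. A row lasts 1/8 s, in which the tool goes at most 62.5 mm and 10.7 degrees, less where a joint would pass 70% of its speed; a pose out of reach is approached as far as the arm can. A call with a gripper value outside its range is refused whole. "hand" is the opening in per cent of the stroke, from 0 (shut) to 100 (fully open), set as the call begins (left out, the last holds). The fingers move at their own pace and stop on an object; the grip force is fixed at half the most. Time passes only in rows, so rows that repeat a pose let the fingers close. It gives the time, the measured TCP pose, the force and the opening at its end, in the units of the state.
- r.get_obs(): the state, without advancing time (a new reading comes with each control period).
- viewer.camera(name): name is "scene" or "side" or "wrist"; returns the picture (400x640x3 uint8, red, green, blue); there is no depth.
- viewer.camera_info(name): a dict with "fx", "fy", "cx", "cy" (pixels), "R" (3x3) and "t" (3): a world point X has camera coordinates R X + t; the wrist camera has in their place "T_tool_cam" (4x4, takes a point from camera to tool coordinates, whose origin is the TCP and whose axes are the tool frame's). Camera axes: x right, y down, z forward; pixel columns grow to the right and rows downward; lengths in m; the calibration is good to about 2 mm. A picture is of the moment at which its call begins: read the wrist's pose just before it. camera_info takes no time and is no camera call.
- job.hand_in(): hands the job in, once; it reports no verdict.
The state is a dict: "clock": time; "joints": joint angles; "joint_velocities": joint speeds; "effort": joint torques, N m; "tool_pos": TCP position; "eef_rot": TCP orientation; "force": force on the tool from outside, world axes, zero at the start; "wrist_torque": the same for the moment, N m; "finger_gap": opening from 0.0 (shut) to 1.0 (fully open).
Only numpy, scipy, OpenCV 4.12 (cv2) and the standard library are available. Lean on these libraries where they do the work, as an engineer would, in place of code of your own. Each camera call takes 0.05 s, during which the arm holds its last target.

TASK

Take the S-hook off the drying rail, thread its lower end through the hole in the flat hanger clip on top of the test tile that stands in the rear slot of the wooden rack, and hang the tile from the drying rail by the hook, hanging free with no more than a gentle sway. The tile is wet and brittle: handle it with the hook only, no part of the robot may touch it or its clip, and feel your way in, pushing on it only lightly. Do not knock about the other things on the table.

Things in the scene. Friction and masses are not known exactly. Their poses are not given: they have to be found in the camera images.
- hook: Loose steel S-hook (0.09 kg), 7 mm wire, wooden tab on top, starts hanging upright on the bar. Origin: wire centre at the bottom of the lower bend; z up, y square to its flat plane (along the bar), x in plane. Wire centre line (x, z) mm, y = 0: upper tip (34,65), (11,91), crown (0,95), (-11,91), (-14,81), straight shank to (14,14), (11,4), bend (0,0), (-11,4), lower tip (-34,30).
- hook_grip (a point): Centre of the hook's wooden grip tab: 28 (hook x) by 10 (hook y) by 38 mm (hook z), 115 mm above the hook's origin; axes as the hook's. Pinch it across the 10 mm (along hook y). Fingertips should reach no more than 18 mm below the tab's centre, or they may meet the bar when the hook hangs.
- hook_crown (a point): Point of the hook 85.5 mm above its origin (x = y = 0), where the centre of the bar lies when the hook hangs on it; axes as the hook's. The upper opening faces hook +x: the bar enters and leaves between the upper tip and the slanting shank, for instance through (60,40), (18,58), (0,81) mm of the hook's x, z.
- hook_bend (a point): Wire centre at the bottom of the hook's lower bend (the same point as the hook's origin), where the tile hangs; axes as the hook's.
- hook_tip (a point): Centre of the rounded end of the lower tip, at x = -34, z = 30 mm of the hook; axes as the hook's. The last 35 mm are straight, pointing 48 degrees above hook -x, too steep for the hole: with the top of the hook leaning 25 to 45 degrees towards hook -x the tip goes in from the tile's +x side; then right the hook.
- tile: Loose clay test tile, 100 wide (y), 95 tall (z), 6 mm thick (x), with a flat steel hanger clip on its top edge, together 130 mm tall, 0.13 to 0.24 kg. Origin: centre of its underside; -x faces the robot. It stands upright in the rack's rear slot, leans there up to 0.07 rad at a touch (the top moving up to 8 mm), and shifts a little.
- rack: Fixed wooden rack, 130 (x) by 170 (y) by 43 mm high, origin at the centre of its underside, -x towards the robot. Its two slots run along y, are 8 mm wide and open at the top and ends, with their floor 12 mm above the table and 31 mm deep: the front one at x = -35 mm holds the blank tile, the rear one at x = +30 mm the tile to hang.
- rail_mid (a point): Middle of the bar of the fixed drying rail: a level steel bar of 12 mm diameter, 250 mm above the table, along this point's y, with 16 mm posts at y = -130 and +130 mm; -x is the side towards the robot. The hook starts on it within 40 mm of the middle.
- rail: The whole fixed drying rail; origin on the table below the middle of the bar, axes as rail_mid.
- blank: Bystander: loose lower blank tile without a clip, 100 mm wide (y), 85 mm tall (z), 6 mm thick (x), standing in the front slot of the rack, 65 mm nearer the robot than the tile to hang. Origin at the centre of its underside.
- bowl: Bystander: loose white bowl, rim radius 65 mm, 60 mm high, beyond the jar, between rack and rail. Origin at the centre of its underside.
- jar: Bystander: loose clear jar with metal lid, 56 mm in diameter, 60 mm high, between rack and rail. Origin at the centre of its underside.
- pin: Bystander: loose short wooden rolling pin, 32 mm in diameter, 200 mm long, lying along its y near the robot's edge of the mat. Origin at the middle of its underside.
- hole_line (a point): Point of the tile 115 mm above its origin (x = y = 0), axes as the tile's. The hanger clip is a plate 66 wide (y), 35 tall, 6 mm thick in the tile's plane with one hole 12.5 mm in diameter along x, mid-width, 15 mm below the clip's top edge. The clip was pushed on by eye: the hole lies at the height of this point but anywhere up to 13 mm to either side (tile y); find it by sight or by touch.
There are look-alikes about, which are no part of the job. Leave any red look-alike of the hook alone.

How it is judged:
On the way:
1. the tile is lifted out of the rack on the hook, away from the rail (height (world z) of tile above 0.05 m and contact force between tile and rack below 0.05 N and contact force between hook and rail below 0.05 N and x of hook_bend in the frame of tile between -0.012 and 0.012 m and y of hook_bend in the frame of tile between -0.022 and 0.022 m and z of hook_bend in the frame of tile between 0.1 and 0.13 m and contact force between hook and tile above 0.4 N), for 0.1 s.
At the end, for the whole second after the job is handed in: Hook on the bar between the posts (crown point within 12 mm in depth, 10 mm in height), the tile's weight on the hook's bend in the clip's hole, underside over 20 mm up, not touching the rail, within 0.3 rad of upright; hook and tile slower than 0.15 m/s; nothing held (x of hook_crown in the frame of rail_mid between -0.012 and 0.012 m and z of hook_crown in the frame of rail_mid between -0.01 and 0.01 m and y of hook_crown in the frame of rail_mid between -0.12 and 0.12 m and x of hook_bend in the frame of tile between -0.012 and 0.012 m and y of hook_bend in the frame of tile between -0.022 and 0.022 m and z of hook_bend in the frame of tile between 0.1 and 0.13 m and contact force between hook and tile above 0.4 N and height (world z) of tile above 0.02 m and angle between tile's own z axis and vertical below 0.3 rad and contact force between tile and rail below 0.2 N and linear speed of each of tile, hook below 0.15 m/s).
It fails at once if the robot touched the wet tile (contact force between any of the fingers, the arm and tile above 0.3 N).
It fails at once if the hook was pushed hard against the tile or its clip (over 30 N) (contact force between hook and tile above 30 N).
It fails at once if a bystander was knocked about (moved over 40 mm) (distance of any of blank, bowl, jar, pin from where it was at the start of the episode above 0.04 m).
It also fails if it takes over 72 s, if anything falls off the work surface, if the arm or the gripper's body presses on something with over 40 N, if the wrist force passes 120 N, or if a joint passes its speed limit or range.

## Working session

There is one attempt and no reset: what is moved stays moved. The work goes in short steps, Python scripts to look and compute and a tool call to move; the robot and the scene stay as the last step left them, time stands still between calls to the robot, and variables do not carry over. Pictures are saved under pics/ and viewed, and the job is handed in when it is done.

Besides the shell and the picture viewer there is one more tool, called after "Call:" as name(argument=value, ...) on one line, values as JSON. step_arm: Moves the arm, as the interface text tells. Its arguments: {"type":"object","properties":{"motion":{"type":"array"},"hand":{"type":"number"}},"required":["motion"]}

```bash
mkdir -p pics; ls; cat > h.py <<'E'
import numpy as np, cv2, json
from plant import r, viewer, job
from scipy.spatial.transform import Rotation as Ro
def Rq(q): return Ro.from_quat([q[1],q[2],q[3],q[0]])
def cam(n,f):
    o=r.get_obs(); im=viewer.camera(n); cv2.imwrite('pics/'+f+'.png',im[...,::-1]); return im,o
def ray(n,u,v,o=None):
    c=viewer.camera_info(n); d=np.array([(u-c['cx'])/c['fx'],(v-c['cy'])/c['fy'],1.])
    if n=='wrist':
        T=np.array(c['T_tool_cam']); R=Rq(o['eef_rot']).as_matrix()
        return R@T[:3,3]+np.array(o['tool_pos']), R@T[:3,:3]@d
    R=np.array(c['R']);t=np.array(c['t']); return -R.T@t, R.T@d
def plane(n,u,v,z,ax=2,o=None):
    p,d=ray(n,u,v,o); return p+d*(z-p[ax])/d[ax]
def proj(n,X,o=None):
    c=viewer.camera_info(n); X=np.array(X,float)
    if n=='wrist':
        T=np.array(c['T_tool_cam']); R=Rq(o['eef_rot']).as_matrix()
        x=R.T@(X-np.array(o['tool_pos'])); x=T[:3,:3].T@(x-T[:3,3])
    else: x=np.array(c['R'])@X+np.array(c['t'])
    return np.array([c['fx']*x[0]/x[2]+c['cx'],c['fy']*x[1]/x[2]+c['cy']])
def tri(*rays):
    A=np.zeros((3,3));b=np.zeros(3)
    for p,d in rays:
        d=d/np.linalg.norm(d);M=np.eye(3)-np.outer(d,d);A+=M;b+=M@p
    X=np.linalg.solve(A,b); 
    return X,[np.linalg.norm((np.eye(3)-np.outer(d,d)/(d@d))@(X-p)) for p,d in rays]
E
python3 - <<'E'
from h import *
for n in ('scene','side','wrist'):
    cam(n,n+'0')
    c=viewer.camera_info(n); print(n,{k:np.round(np.array(v),3).tolist() for k,v in c.items()})
    if n!='wrist': print(ray(n,320,200))
print(r.get_obs(), r.hold_point_z)
E
```

```text
pics
scene {'fx': 363.13, 'fy': 363.13, 'cx': 321.596, 'cy': 201.402, 'R': [[-0.62, 0.785, -0.014], [0.42, 0.316, -0.851], [-0.663, -0.533, -0.525]], 't': [0.346, -0.066, 1.383]}
(array([1.15917975, 0.48671162, 0.67478314]), array([-0.66220357, -0.53785808, -0.521756  ]))
side {'fx': 382.894, 'fy': 382.894, 'cx': 317.038, 'cy': 197.473, 'R': [[-0.951, -0.311, -0.008], [-0.226, 0.709, -0.668], [0.213, -0.633, -0.744]], 't': [0.503, 0.261, 0.919]}
(array([0.34109218, 0.55310418, 0.86207799]), array([ 0.2046448 , -0.63114574, -0.74825062]))
wrist {'fx': 313.998, 'fy': 313.998, 'cx': 316.316, 'cy': 199.452, 'T_tool_cam': [[1.0, 0.0, -0.001, 0.0], [0.001, -0.299, 0.954, -0.141], [0.0, -0.954, -0.299, 0.078], [0.0, 0.0, 0.0, 1.0]]}
{'clock': 0.15, 'joints': array([-1.28259443e+00,  4.80682193e-01,  1.59670685e+00, -1.69612739e-05,
        1.06509083e+00, -4.65934043e-02]), 'joint_velocities': array([ 0.00037625, -0.00229483, -0.00145083,  0.00087738,  0.00120695,
       -0.00020764]), 'effort': array([ 1.22181333e-03, -9.51147509e+01, -4.30461895e+01, -3.26875261e-05,
        8.12594604e-03, -6.46374986e-06]), 'tool_pos': array([ 0.21350904, -0.61362089,  0.23083175]), 'eef_rot': array([ 0.57651028, -0.57613162,  0.40995012, -0.40944981]), 'force': array([0.33109573, 0.43185468, 0.40288049]), 'wrist_torque': array([ 0.03184476, -0.02609254,  0.03857728]), 'finger_gap': 1.0020337111489388} 0.0187
```

View pics/scene0.png

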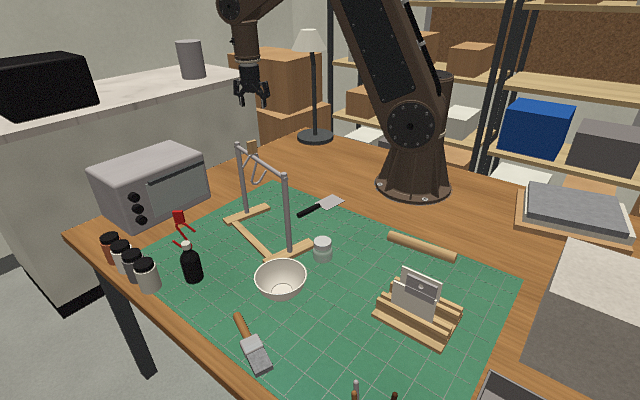

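View pics/side0.png

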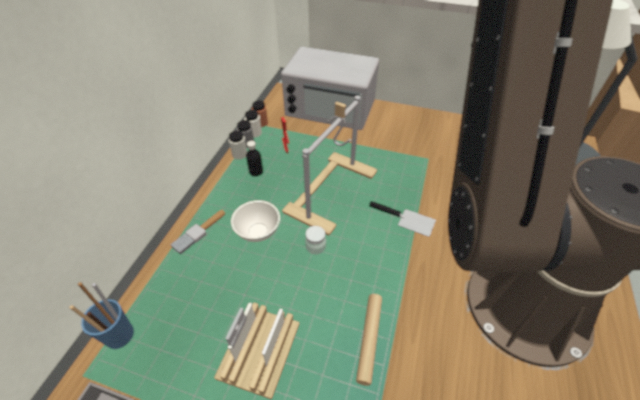

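View pics/wrist0.png

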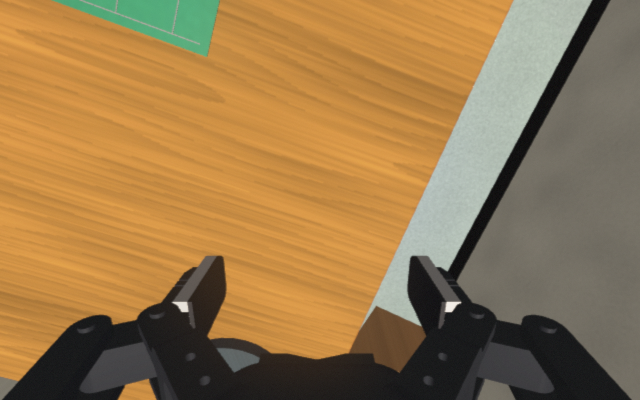

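```bash
python3 - <<'E'
import cv2
s=cv2.imread('pics/scene0.png'); d=cv2.imread('pics/side0.png')
cv2.imwrite('pics/a.png',cv2.resize(s[130:270,150:350],None,fx=4,fy=4,interpolation=cv2.INTER_CUBIC))
cv2.imwrite('pics/b.png',cv2.resize(s[225:355,350:500],None,fx=4.5,fy=4.5,interpolation=cv2.INTER_CUBIC))
cv2.imwrite('pics/c.png',cv2.resize(d[80:240,260:400],None,fx=3.7,fy=3.7,interpolation=cv2.INTER_CUBIC))
cv2.imwrite('pics/d.png',cv2.resize(d[280:400,190:400],None,fx=3.8,fy=3.8,interpolation=cv2.INTER_CUBIC))
E
```

```text
(no output)
```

View pics/a.png

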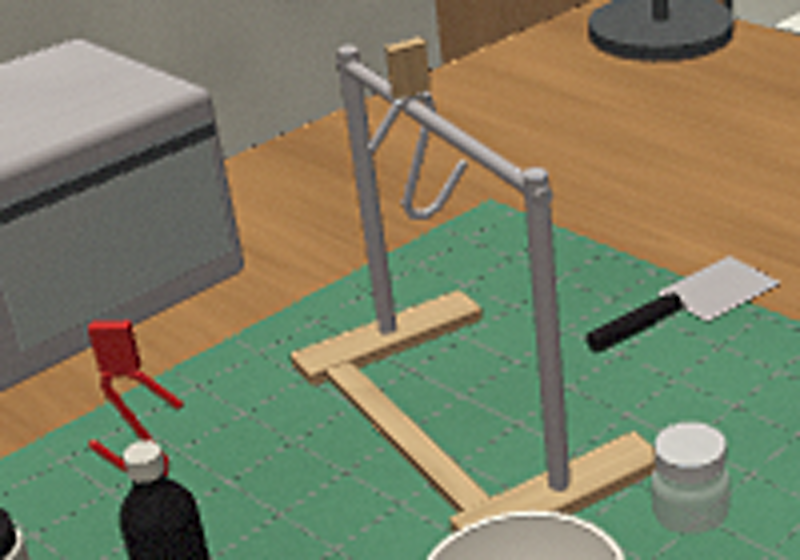

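View pics/b.png

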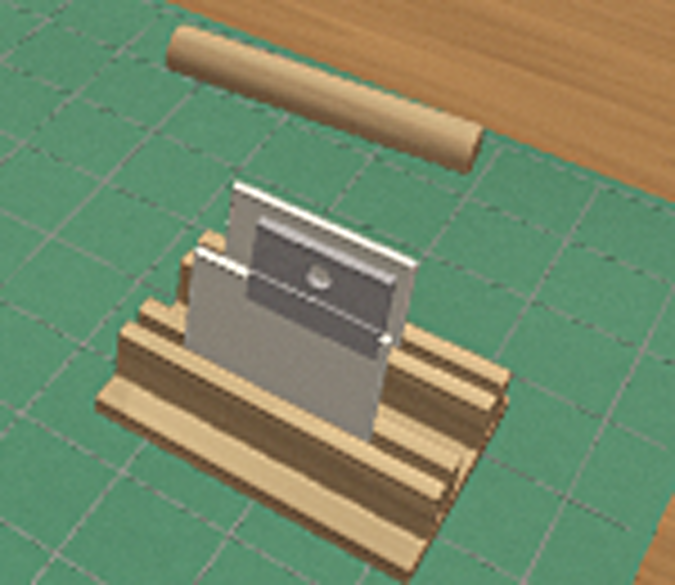

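View pics/c.png

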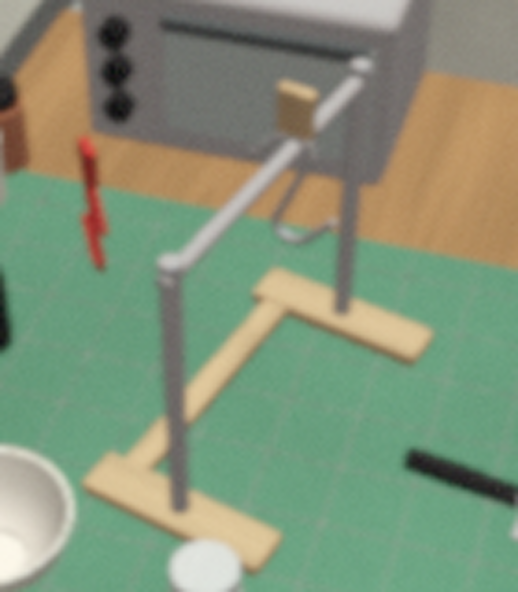

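View pics/d.png

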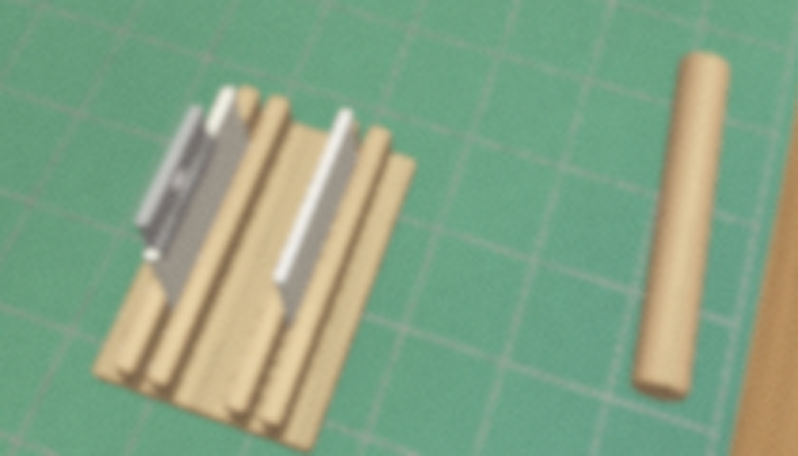

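```bash
cat > m.py <<'E'
from h import *
def S(x,y): return ray('scene',150+x/4,130+y/4)
def S2(x,y): return ray('scene',350+x/4.5,225+y/4.5)
def D(x,y): return ray('side',260+x/3.7,80+y/3.7)
def D2(x,y): return ray('side',190+x/3.8,280+y/3.8)
P={'postF':(S(348,57),D(360,70)),'postN':(S(537,184),D(171,266)),'tab':(S(408,68),D(297,110)),
'hookbend':(S(420,212),D(290,236)),'ltip':(S(463,163),D(333,222)),'utip':(S(370,149),),
'hole':(S2(319,277),D2(180,178)),'clipL':(S2(262,220),D2(196,107)),'clipR':(S2(395,278),D2(140,225)),
'tileL':(S2(198,250),D2(229,90)),'tileR':(S2(388,341),D2(151,255)),'blankL':(S2(236,184),D2(347,111)),'blankR':(S2(415,264),D2(279,281))}
for k,v in P.items():
    if len(v)>1:
        X,e=tri(*v); print(k,X.round(4),np.round(e,4))
E
python3 m.py; python3 - <<'E'
import sys; sys.path.insert(0,'.')
from h import *
print(Rq(r.get_obs()['eef_rot']).as_matrix().round(3))
E
```

```text
postF [ 0.523  -0.3466  0.2537] [0.001 0.001]
postN [ 0.5855 -0.0948  0.2527] [0.0019 0.0019]
tab [ 0.5461 -0.2517  0.2769] [0.001 0.001]
hookbend [ 0.5481 -0.255   0.1616] [0.0002 0.0002]
ltip [ 0.513  -0.2427  0.1923] [0.0008 0.0008]
hole [0.5985 0.3    0.1185] [0. 0.]
clipL [0.6006 0.2692 0.1386] [0.0002 0.0002]
clipR [0.5997 0.3349 0.1394] [0.0006 0.0006]
tileL [0.6006 0.2395 0.1017] [0. 0.]
tileR [0.6002 0.337  0.1021] [0.0003 0.0003]
blankL [0.5352 0.2268 0.0915] [0.0003 0.0003]
blankR [0.5342 0.3248 0.0912] [0.0004 0.0004]
[[ 0.329 -0.     0.944]
 [-0.944  0.001  0.329]
 [-0.001 -1.     0.   ]]
```

```bash
cat >> h.py <<'E'
ry=np.array([.241,.9706,0.]);rx=np.array([.9706,-.241,0.]);mid=np.array([.5543,-.2207,.25])
def to(p,yaw=None,n=None):
    "yaw: world direction angle of tool z (rail/tile x)"
    o=r.get_obs();R=Rq(o['eef_rot']).as_matrix();d=R.T@(np.array(p)-o['tool_pos'])*100
    s=0
    if yaw is not None:
        c=np.arctan2(R[1,2],R[0,2]); s=-((yaw-c+np.pi)%(2*np.pi)-np.pi)
    print('cm',d.round(2),'spin',round(s,3),'t',round(o['clock'],2),'dist',round(np.linalg.norm(d),2))
ryaw=np.arctan2(-.241,.9706)
E
python3 -c "
from h import *
to([.5466,-.2518,.37],ryaw)"
```

```text
cm [-23.24 -13.9   43.35] spin 0.578 t 0.15 dist 51.11
```

Call:
step_arm(motion=[{"xyz":[0,-6,0],"spin":0.1},{"xyz":[-2,-12,3],"spin":0.2},{"xyz":[-5,-13.9,8],"spin":0.3},{"xyz":[-8,-13.9,13.5],"spin":0.4},{"xyz":[-11,-13.9,19],"spin":0.5}], hand=100)

```text
clock: 0.78
tool_pos: [0.3547, -0.4494, 0.3703]
eef_rot: [0.456, -0.456, 0.54, -0.54]
force: [0.8, -0.9, -0.7]
finger_gap: 0.999
```

```bash
python3 -c "
from h import *
to([.5466,-.2518,.37],ryaw)"
```

```text
cm [-22.71   0.05  15.59] spin 0.074 t 0.78 dist 27.55
```

Call:
step_arm(motion=[{"xyz":[-5,0,3.4],"spin":0.074},{"xyz":[-10,0,6.8],"spin":0.074},{"xyz":[-15,0,10.2],"spin":0.074},{"xyz":[-20,0,13.7],"spin":0.074},{"xyz":[-22.7,0.05,15.6],"spin":0.074}])

```text
clock: 1.4
tool_pos: [0.5483, -0.2494, 0.3697]
eef_rot: [0.436, -0.436, 0.557, -0.556]
force: [0.5, 0.5, 0.5]
finger_gap: 0.997
```

```bash
python3 -c "
from h import *
to([.5466,-.2518,.263],ryaw)
im,o=cam('wrist','w1'); cam('scene','s1'); cam('side','d1')
for s in (-.02,.02): 
  for z in (.2985,.2605): print(proj('wrist',mid+ry*-.032+[0,0,z-.25],o))
print(proj('wrist',mid+ry*.1,o),proj('wrist',mid-ry*.1,o))
"
```

```text
cm [ 0.28 10.67 -0.11] spin 0.002 t 1.4 dist 10.68
[320.57015999 215.17147173]
[320.02950809 199.3974417 ]
[320.57015999 215.17147173]
[320.02950809 199.3974417 ]
[167.93533183 195.3878279 ] [398.20836449 195.97958848]
```

View pics/w1.png

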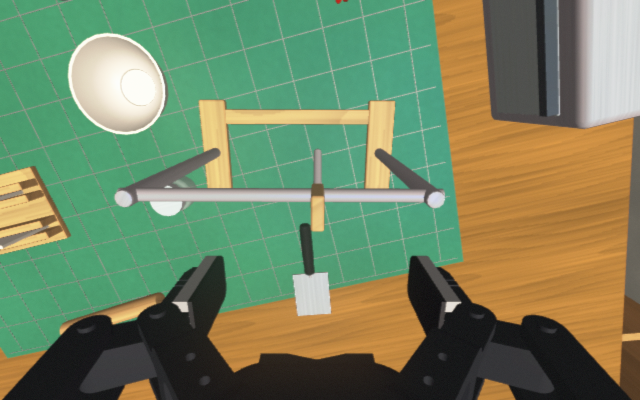

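Call:
step_arm(motion=[{"xyz":[0.13,4,0],"spin":0.002},{"xyz":[0.13,8,0],"spin":0.002},{"xyz":[0.13,10.5,0],"spin":0.002},{"xyz":[0.13,10.5,0],"spin":0.002}])

```text
clock: 2.05
tool_pos: [0.5453, -0.2521, 0.2628]
eef_rot: [0.435, -0.436, 0.558, -0.556]
force: [-0.4, 0.4, 1.1]
finger_gap: 1.001
```

```bash
python3 -c "
from h import *
to([.5466,-.2518,.263],ryaw)
im,o=cam('wrist','w2');cam('side','d2')"
```

```text
cm [-0.06 -0.02  0.12] spin -0.0 t 2.05 dist 0.13
```

View pics/w2.png

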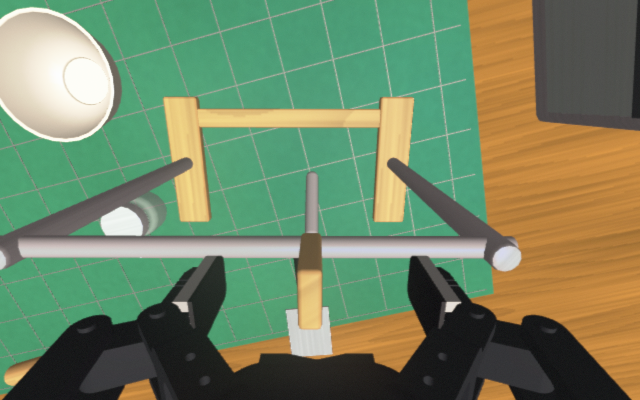

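Call:
step_arm(motion=[{"xyz":[-0.2,0,0.1],"spin":0},{"xyz":[-0.2,0,0.1],"spin":0}])

```text
clock: 2.4
tool_pos: [0.5489, -0.2511, 0.2664]
eef_rot: [-0.436, 0.435, -0.556, 0.557]
force: [0.3, -0.3, 0.6]
finger_gap: 0.999
```

Call:
step_arm(motion=[{"xyz":[0,0,0],"spin":0},{"xyz":[0,0,0],"spin":0},{"xyz":[0,0,0],"spin":0},{"xyz":[0,0,0],"spin":0},{"xyz":[0,0,0],"spin":0}], hand=0)

```text
clock: 3.02
tool_pos: [0.549, -0.251, 0.2665]
eef_rot: [-0.436, 0.435, -0.556, 0.557]
force: [0.6, -0.2, 0.7]
finger_gap: 0.11
```

```bash
python3 -c "
from h import *
to([.5466,-.2518,.263],ryaw)
print(r.get_obs()['finger_gap'],r.get_obs()['force'],r.get_obs()['wrist_torque'])
im,o=cam('wrist','w3');cam('side','d3'); cam('scene','s3')"
```

```text
cm [ 0.13  0.35 -0.21] spin 0.0 t 3.02 dist 0.43
0.10994739771966333 [ 0.64199066 -0.2018614   0.65847421] [ 0.10012515  0.03023902 -0.00057491]
```

View pics/w3.png

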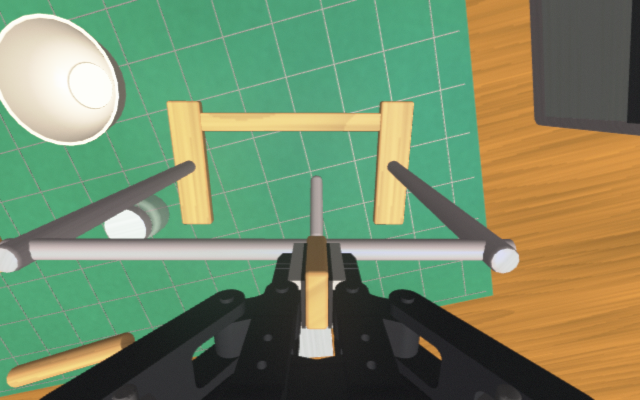

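View pics/s3.png

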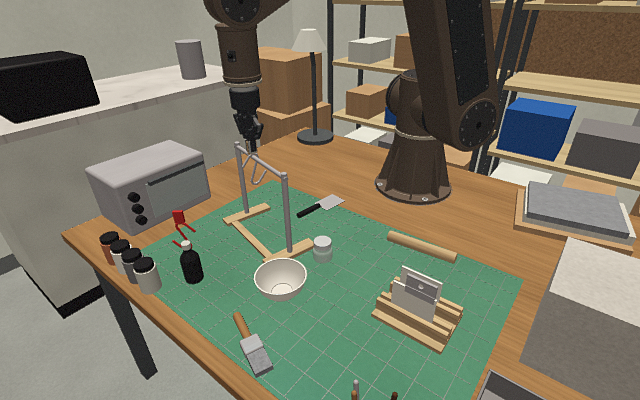

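Call:
step_arm(motion=[{"xyz":[0,-0.5,-0.1],"spin":0},{"xyz":[0,-2.75,-1.8],"spin":0},{"xyz":[0,-2.9,-2.2],"spin":0},{"xyz":[0,-4.5,-6.0],"spin":0},{"xyz":[0,-4.5,-6.0],"spin":0}])

```text
clock: 3.8
tool_pos: [0.4893, -0.2363, 0.3121]
eef_rot: [-0.436, 0.435, -0.556, 0.558]
force: [-0.0, 0.1, -1.1]
finger_gap: 0.109
```

```bash
python3 -c "
from h import *
to([.549,-.251,.2665],ryaw)
im,o=cam('side','d4');cv2.imwrite('pics/d4c.png',cv2.resize(im[60:240,240:440,::-1],None,fx=3.5,fy=3.5))
im,o=cam('scene','s4');cv2.imwrite('pics/s4c.png',cv2.resize(im[90:260,170:370,::-1],None,fx=3.5,fy=3.5))"
```

```text
cm [-0.01  4.57  6.14] spin -0.0 t 3.8 dist 7.65
```

View pics/d4c.png

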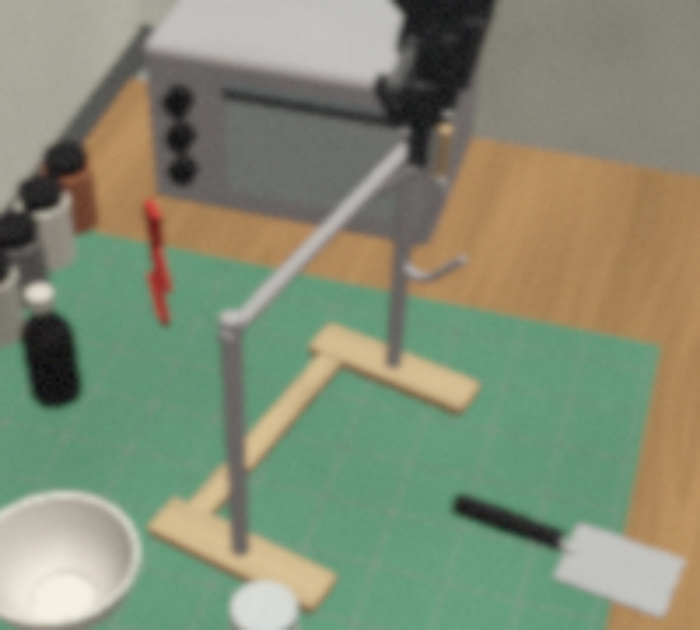

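View pics/s4c.png

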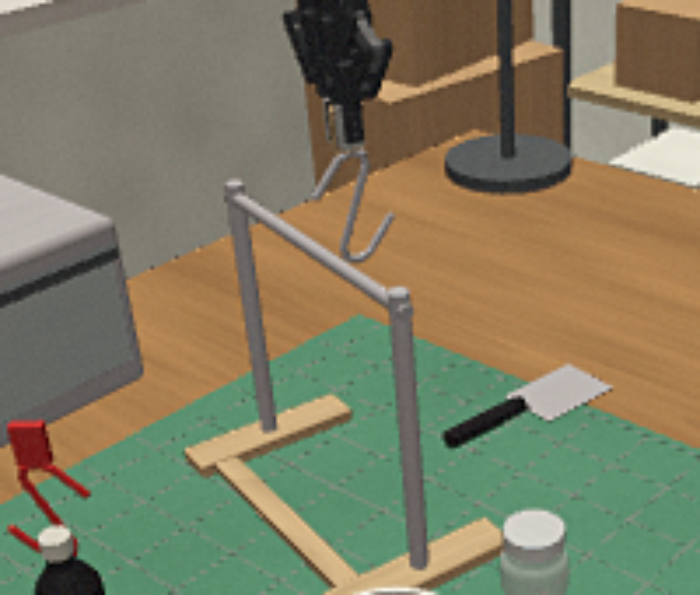

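Call:
step_arm(motion=[{"xyz":[0,-6,0],"spin":0},{"xyz":[0,-6.8,0],"spin":0},{"xyz":[0,-6.8,6],"spin":0},{"xyz":[0,-6.8,12],"spin":0},{"xyz":[0,-6.8,12.3],"spin":0}])

```text
clock: 4.53
tool_pos: [0.6133, -0.2668, 0.3765]
eef_rot: [-0.436, 0.436, -0.557, 0.557]
force: [0.1, 0.0, -1.7]
finger_gap: 0.107
```

Call:
step_arm(motion=[{"xyz":[0,4,0],"spin":0},{"xyz":[0,8,0],"spin":0},{"xyz":[0,8,0],"spin":0}])

```text
clock: 4.9
tool_pos: [0.6115, -0.2659, 0.293]
eef_rot: [0.435, -0.437, 0.559, -0.555]
force: [-0.3, 0.4, -0.7]
finger_gap: 0.109
```

```bash
cat >> h.py <<'E'
def hookrel(o=None):
    o=o or r.get_obs(); p=o['tool_pos']-mid
    # TCP in rail coords; bar position in hook frame (untilted): TCP at hook (2,102)
    x=p@rx*1000; z=p[2]*1000; y=p@ry*1000
    print('bar in hook frame x,z',round(2-x,1),round(102-z,1),'rail y',round(y,1),'F',np.round(o['force'],1),'T',np.round(o['wrist_torque'],2),'t',round(o['clock'],2))
E
python3 -c "
from h import *
hookrel()
im,o=cam('scene','s5');cv2.imwrite('pics/s5c.png',cv2.resize(im[90:260,170:370,::-1],None,fx=3.5,fy=3.5))"
```

```text
bar in hook frame x,z -64.4 59.0 rail y -30.1 F [-0.3  0.4 -0.7] T [-0.02  0.03 -0.02] t 4.9
```

View pics/s5c.png

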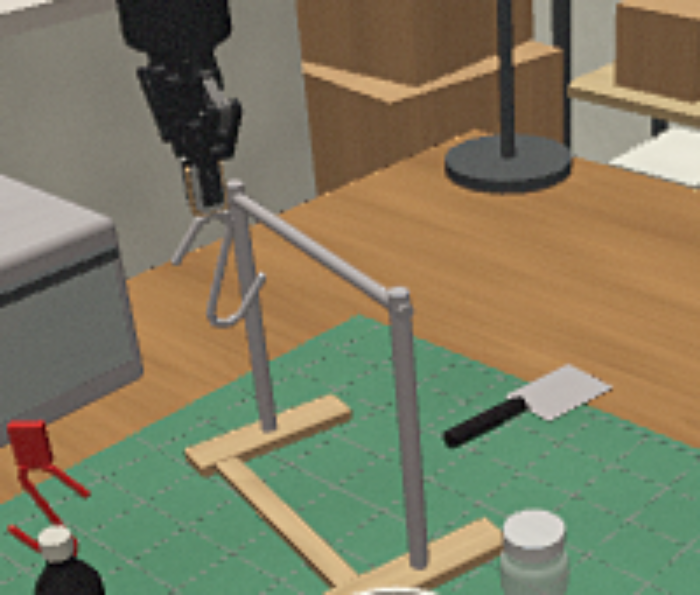

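Call:
step_arm(motion=[{"xyz":[0,-1.2,-2.4],"spin":0},{"xyz":[0,-2.2,-4.6],"spin":0},{"xyz":[0,-3.2,-5.4],"spin":0},{"xyz":[0,-4.4,-6.2],"spin":0},{"xyz":[0,-4.6,-6.3],"spin":0}])

```text
clock: 5.58
tool_pos: [0.5506, -0.2511, 0.3423]
eef_rot: [0.435, -0.436, 0.558, -0.556]
force: [-7.3, 2.9, -10.1]
finger_gap: 0.106
```

```bash
python3 -c "
from h import *
hookrel()
im,o=cam('scene','s6');cv2.imwrite('pics/s6c.png',cv2.resize(im[90:260,170:370,::-1],None,fx=3.5,fy=3.5))"
```

```text
bar in hook frame x,z -1.8 9.7 rail y -30.4 F [ -7.3   2.9 -10.1] T [0.49 1.88 0.  ] t 5.58
```

View pics/s6c.png

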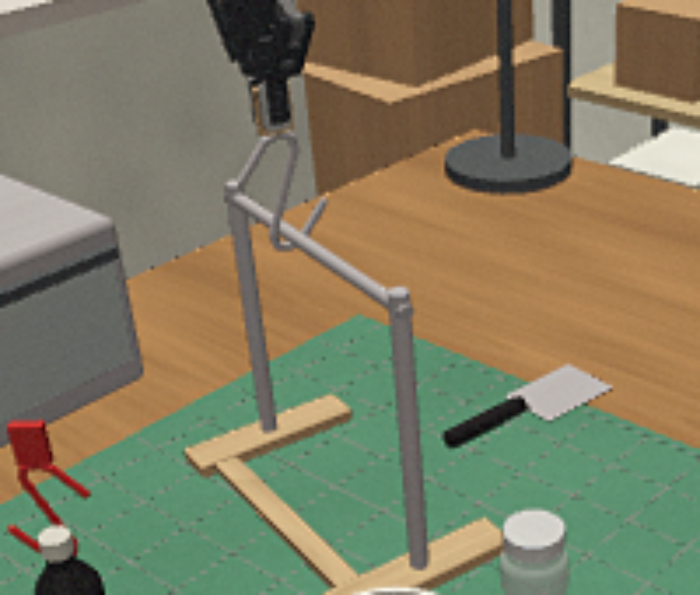

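Call:
step_arm(motion=[{"xyz":[0,0.3,-0.6],"spin":0},{"xyz":[0,0.3,-1.2],"spin":0},{"xyz":[0,0.4,-1.8],"spin":0},{"xyz":[0,0.5,-2.4],"spin":0}])

```text
clock: 6.12
tool_pos: [0.5284, -0.2457, 0.3379]
eef_rot: [0.436, -0.436, 0.557, -0.556]
force: [5.0, -1.5, -3.7]
finger_gap: 0.105
```

```bash
python3 -c "
from h import *
hookrel()
im,o=cam('scene','s7');cv2.imwrite('pics/s7c.png',cv2.resize(im[90:260,170:370,::-1],None,fx=3.5,fy=3.5))"
```

```text
bar in hook frame x,z 21.1 14.1 rail y -30.5 F [ 5.  -1.5 -3.7] T [-0.28 -1.35  0.  ] t 6.12
```

View pics/s7c.png

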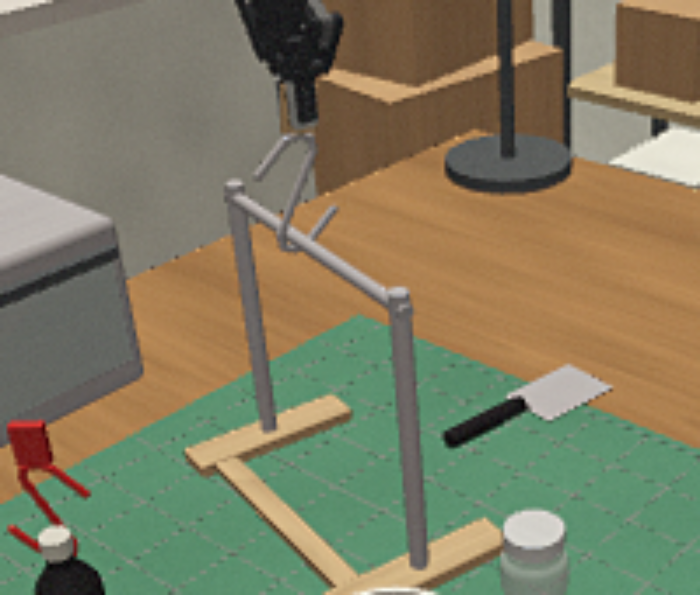

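Call:
step_arm(motion=[{"xyz":[0,0.1,-0.95],"spin":0},{"xyz":[0,0.4,-2.0],"spin":0},{"xyz":[0,0.9,-3.1],"spin":0},{"xyz":[0,1.4,-4.0],"spin":0},{"xyz":[0,1.6,-4.4],"spin":0}])

```text
clock: 6.8
tool_pos: [0.4864, -0.2355, 0.3227]
eef_rot: [-0.437, 0.435, -0.556, 0.558]
force: [6.9, -0.6, -2.8]
finger_gap: 0.104
```

```bash
python3 -c "
from h import *
hookrel()
im,o=cam('scene','s8');cv2.imwrite('pics/s8c.png',cv2.resize(im[90:260,170:370,::-1],None,fx=3.5,fy=3.5))"
```

```text
bar in hook frame x,z 64.4 29.3 rail y -30.7 F [ 6.9 -0.6 -2.8] T [-0.43 -1.53  0.03] t 6.8
```

View pics/s8c.png

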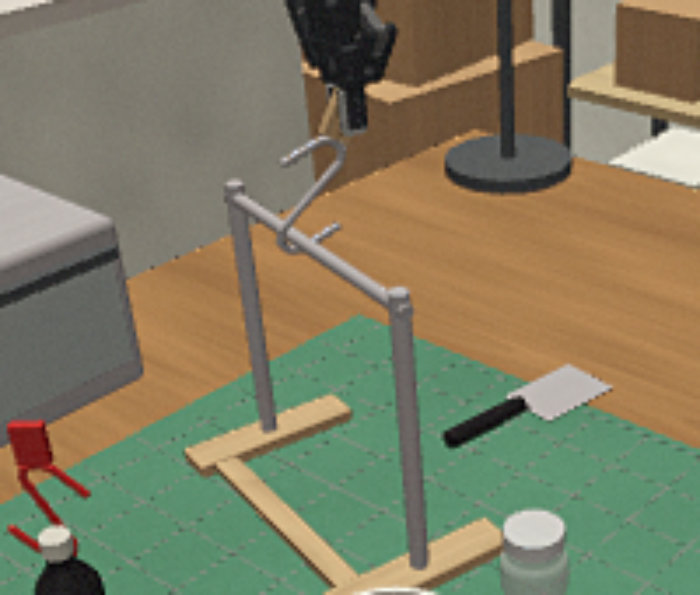

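Call:
step_arm(motion=[{"xyz":[0,0.4,1.0],"spin":0},{"xyz":[0,0.9,2.2],"spin":0},{"xyz":[0,1.2,3.4],"spin":0},{"xyz":[0,0.8,5.4],"spin":0},{"xyz":[0,0.5,7.6],"spin":0}])

```text
clock: 7.48
tool_pos: [0.561, -0.2538, 0.3175]
eef_rot: [-0.436, 0.435, -0.556, 0.557]
force: [1.1, 0.3, -0.5]
finger_gap: 0.109
```

```bash
python3 -c "
from h import *
hookrel()
im,o=cam('scene','s9');cv2.imwrite('pics/s9c.png',cv2.resize(im[90:260,170:370,::-1],None,fx=3.5,fy=3.5))"
```

```text
bar in hook frame x,z -12.4 34.5 rail y -30.5 F [ 1.1  0.3 -0.5] T [ 0.03  0.08 -0.02] t 7.47
```

View pics/s9c.png

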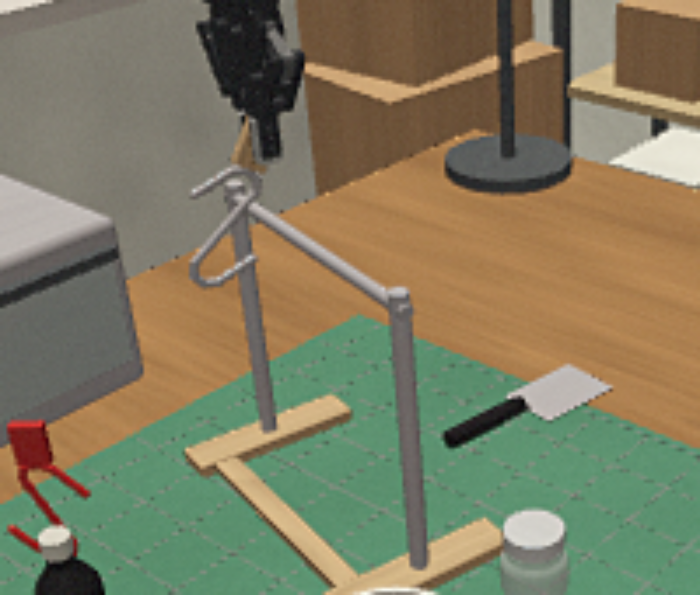

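Call:
step_arm(motion=[{"xyz":[0,-4,1],"spin":0},{"xyz":[0,-6,4],"spin":-0.1},{"xyz":[-3,-6,6],"spin":-0.2},{"xyz":[-8,-6,7],"spin":-0.24},{"xyz":[-14,-6,7],"spin":-0.24}])

```text
clock: 8.15
tool_pos: [0.6659, -0.1347, 0.377]
eef_rot: [-0.5, 0.499, -0.5, 0.502]
force: [0.4, -0.2, -0.1]
finger_gap: 0.104
```

```bash
python3 -c "
from h import *
to([.63,.30,.30],0.01)"
```

```text
cm [-43.46   7.65  -3.76] spin -0.013 t 8.15 dist 44.29
```

Call:
step_arm(motion=[{"xyz":[-6,0,0],"spin":-0.013},{"xyz":[-12,0,0],"spin":-0.013},{"xyz":[-18,0,0],"spin":-0.013},{"xyz":[-24,2,0],"spin":-0.013},{"xyz":[-30,4,0],"spin":-0.013}])

```text
clock: 8.78
tool_pos: [0.6671, 0.1661, 0.3364]
eef_rot: [0.503, -0.502, 0.497, -0.499]
force: [-0.3, -0.1, -1.2]
finger_gap: 0.104
```

Call:
step_arm(motion=[{"xyz":[-6,1,0],"spin":0},{"xyz":[-12,3,-1],"spin":0},{"xyz":[-13.5,3.6,-2],"spin":0},{"xyz":[-13.5,3.6,-2],"spin":0}])

```text
clock: 9.28
tool_pos: [0.645, 0.302, 0.299]
eef_rot: [0.503, -0.503, 0.496, -0.498]
force: [-0.1, -0.3, -0.4]
finger_gap: 0.101
```

```bash
python3 -c "
from h import *
to([.63,.30,.30],0.01)
print(r.get_obs()['tool_pos'])
im,o=cam('scene','s10');cv2.imwrite('pics/s10c.png',cv2.resize(im[170:350,350:500,::-1],None,fx=4,fy=4,interpolation=cv2.INTER_CUBIC)[:600])
im,o=cam('side','d10');cv2.imwrite('pics/d10c.png',cv2.resize(im[240:400,150:350,::-1],None,fx=3.7,fy=3.7,interpolation=cv2.INTER_CUBIC))
cam('wrist','w10')
"
```

```text
cm [ 0.18 -0.1  -1.5 ] spin 0.002 t 9.28 dist 1.51
[0.64497632 0.30202726 0.29898106]
```

View pics/s10c.png

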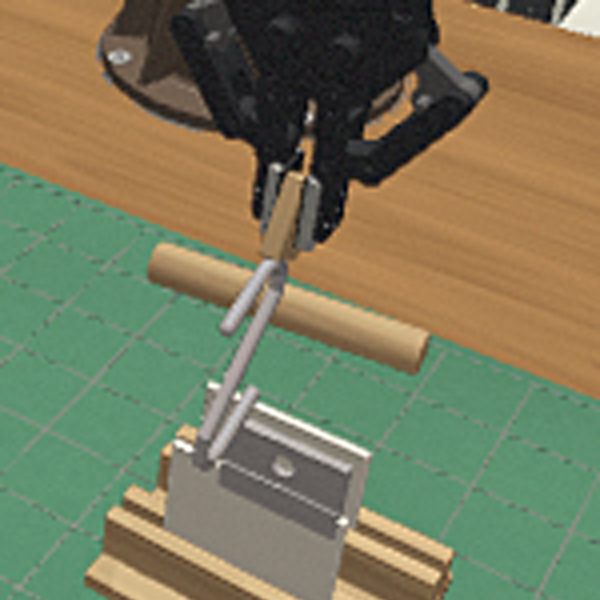

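View pics/d10c.png

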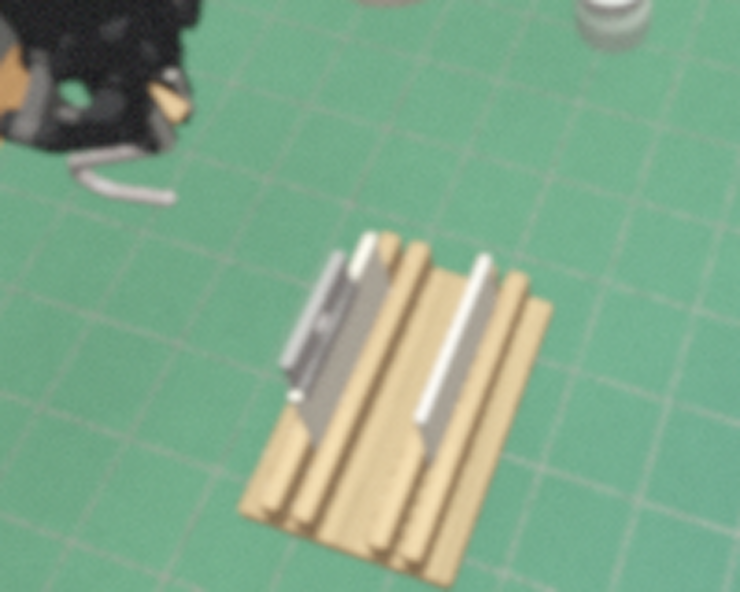

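View pics/w10.png

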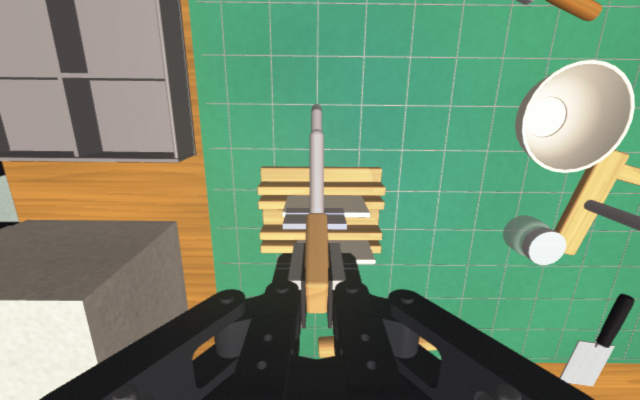

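```bash
python3 -c "
from h import *
o=r.get_obs()
S=lambda x,y: ray('scene',350+x/4,170+y/4)
D=lambda x,y: ray('side',150+x/3.7,240+y/3.7)
for k,v in {'tip':(S(250,393),D(172,198)),'bend':(S(206,462),D(80,166)),'hole':(S(284,466),D(325,325)),'clipL':(S(248,423),D(340,253)),'clipR':(S(352,468),D(287,365)),'tL':(S(181,441),D(372,236)),'tR':(S(344,522),D(296,397))}.items():
    X,e=tri(*v);print(k,X.round(4),np.round(e,4),(X-o['tool_pos']).round(4))
for x in (.597,.600,.603,.606):print(x,plane('scene',421,286.5,x,0), plane('side',237.8,327.8,x,0))
print(plane('scene',421,286.5,.127))
"
```

```text
tip [0.6644 0.3001 0.2176] [0.0007 0.0007] [ 0.0178  0.0004 -0.083 ]
bend [0.7167 0.3024 0.2193] [0.0036 0.0036] [ 0.0701  0.0027 -0.0813]
hole [0.5972 0.3005 0.1173] [0.0007 0.0007] [-0.0495  0.0008 -0.1833]
clipL [0.5993 0.2738 0.1385] [0.0043 0.0043] [-0.0473 -0.0259 -0.1621]
clipR [0.599  0.3343 0.1387] [0.0004 0.0004] [-0.0477  0.0346 -0.1618]
tL [0.5993 0.241  0.1033] [0.0008 0.0008] [-0.0473 -0.0587 -0.1973]
tR [0.5997 0.3366 0.1018] [0.0001 0.0001] [-0.047   0.0369 -0.1988]
0.597 [0.597      0.29972402 0.11731392] [0.597      0.30139945 0.11786596]
0.6 [0.6        0.30072185 0.12028878] [0.6        0.29844872 0.10914159]
0.603 [0.603      0.30171969 0.12326364] [0.603      0.295498   0.10041721]
0.606 [0.606      0.30271752 0.1262385 ] [0.606      0.29254727 0.09169283]
[0.60676793 0.30297295 0.127     ]
```

```bash
python3 -c "
from h import *
to([.615,.304,.206],0.01)"
```

```text
cm [-0.47  9.45 -3.2 ] spin -0.001 t 9.43 dist 9.98
```

Call:
step_arm(motion=[{"xyz":[-0.2,4,0],"spin":0},{"xyz":[-0.4,8,0],"spin":0},{"xyz":[-0.45,9.4,-1],"spin":0},{"xyz":[-0.45,9.4,-2.5],"spin":0},{"xyz":[-0.45,9.4,-3.1],"spin":0}])

```text
clock: 10.05
tool_pos: [0.616, 0.3033, 0.2079]
eef_rot: [0.503, -0.501, 0.496, -0.499]
force: [0.7, 0.6, -0.9]
finger_gap: 0.103
```

```bash
python3 -c "
from h import *
to([.615,.304,.206],0.01)
print(r.get_obs()['tool_pos'])
im,o=cam('scene','s11');cv2.imwrite('pics/s11c.png',cv2.resize(im[235:335,370:470,::-1],None,fx=6,fy=6,interpolation=cv2.INTER_CUBIC)[:600])
im,o=cam('side','d11');cv2.imwrite('pics/d11c.png',cv2.resize(im[290:390,190:290,::-1],None,fx=6,fy=6,interpolation=cv2.INTER_CUBIC))
cam('wrist','w11')
"
```

```text
cm [-0.07  0.19 -0.1 ] spin -0.002 t 10.05 dist 0.22
[0.61595838 0.3033349  0.20791142]
```

View pics/s11c.png

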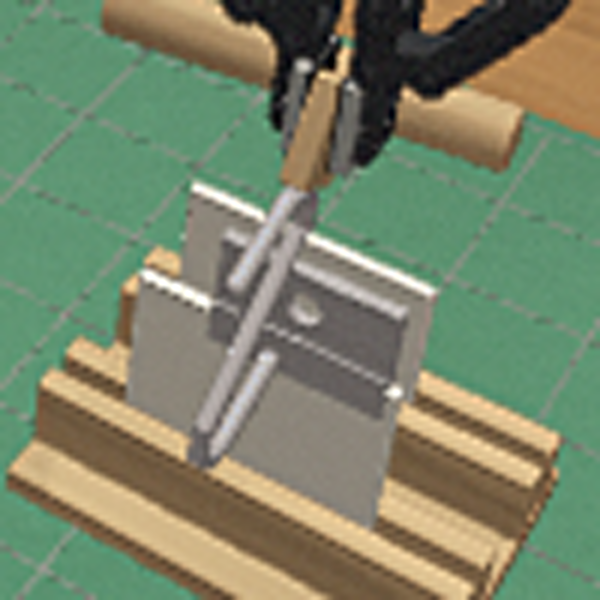

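View pics/d11c.png

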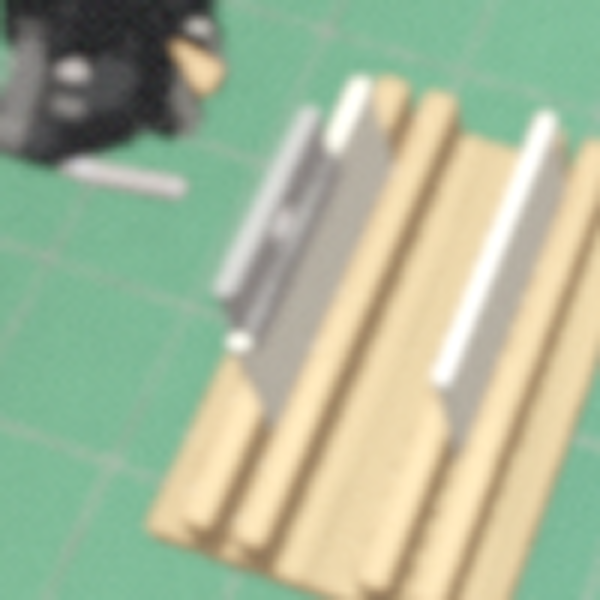

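View pics/w11.png

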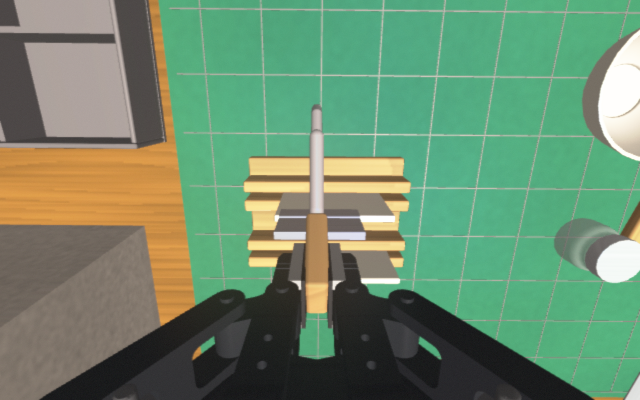

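```bash
python3 -c "
from h import *
o=r.get_obs();print(o['tool_pos'])
S=lambda x,y: ray('scene',370+x/6,235+y/6)
D=lambda x,y: ray('side',190+x/6,290+y/6)
for k,v in {'tip':(S(266,357),D(182,187)),'hole':(S(305,310),D(285,220)),'clipL':(S(232,232),D(309,109)),'clipR':(S(404,312),D(221,290)),'tL':(S(146,273),D(364,80)),'tR':(S(394,394),D(238,341))}.items():
    X,e=tri(*v);print(k,X.round(4),np.round(e,4),(X-o['tool_pos']).round(4))
T=tri(S(266,357),D(182,187))[0]
for x in (.597,.600,.603):print(x,plane('scene',370+305/6,235+310/6,x,0),plane('side',190+285/6,290+220/6,x,0))
c=viewer.camera_info('wrist')
for u,v in ((275,235),(365,235),(316,108),(320,235)): print(u,v,plane('wrist',u,v,.142 if v>200 else .12,2,o))
"
```

```text
[0.61656538 0.30392803 0.2080122 ]
tip [0.634  0.3019 0.1253] [0.0004 0.0004] [ 0.0175 -0.0021 -0.0827]
hole [0.5985 0.2998 0.1182] [0.0002 0.0002] [-0.0181 -0.0042 -0.0898]
clipL [0.6004 0.2699 0.1396] [0.0004 0.0004] [-0.0162 -0.0341 -0.0685]
clipR [0.6005 0.3338 0.1392] [0.0001 0.0001] [-0.0161  0.0299 -0.0688]
tL [0.6    0.2393 0.1019] [0.0007 0.0007] [-0.0166 -0.0646 -0.1061]
tR [0.6006 0.3362 0.102 ] [0. 0.] [-0.0159  0.0323 -0.106 ]
0.597 [0.597      0.29943771 0.11665759] [0.597      0.30104391 0.12252323]
0.6 [0.6        0.30043707 0.11963595] [0.6        0.29808902 0.11385345]
0.603 [0.603      0.30143643 0.12261432] [0.603      0.29513412 0.10518368]
275 235 [0.6024638  0.33352612 0.142     ]
365 235 [0.60306459 0.26894147 0.142     ]
316 108 [0.68992766 0.30490309 0.12      ]
320 235 [0.60276421 0.30123197 0.142     ]
```

Call:
step_arm(motion=[{"xyz":[0.1,0.3,-0.8],"spin":0},{"xyz":[0.1,0.3,-1.6],"spin":0},{"xyz":[0.1,0.3,-2.2],"spin":0},{"xyz":[0.1,0.3,-2.2],"spin":0}])

```text
clock: 10.7
tool_pos: [0.5941, 0.3028, 0.205]
eef_rot: [0.504, -0.501, 0.496, -0.499]
force: [-0.1, 1.1, -0.6]
finger_gap: 0.107
```

```bash
cat > look.py <<'E'
import sys
from h import *
n=sys.argv[1]
im,o=cam('scene','s'+n);a=cv2.resize(im[255:315,385:455,::-1],None,fx=8,fy=8,interpolation=cv2.INTER_CUBIC)
im,o=cam('side','d'+n);b=cv2.resize(im[300:360,205:275,::-1],None,fx=8,fy=8,interpolation=cv2.INTER_CUBIC)
cv2.imwrite('pics/s%sc.png'%n,a);cv2.imwrite('pics/d%sc.png'%n,b)
print(o['tool_pos'].round(4),o['force'].round(2),o['wrist_torque'].round(3),o['clock'])
E
python3 look.py 12
```

```text
[0.5945 0.3029 0.205 ] [ 0.66  0.39 -1.32] [ 0.014  0.056 -0.021] 10.75
```

View pics/s12c.png

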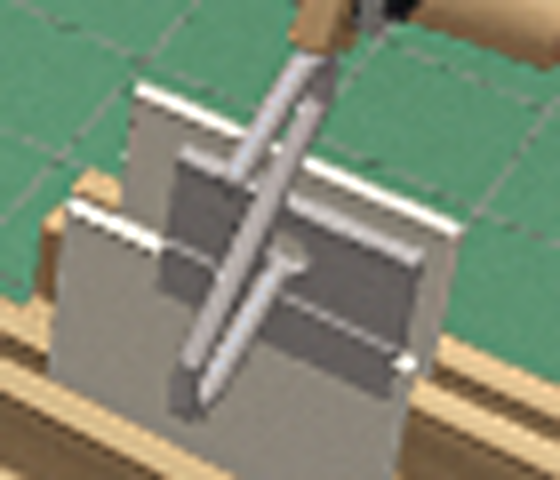

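View pics/d12c.png

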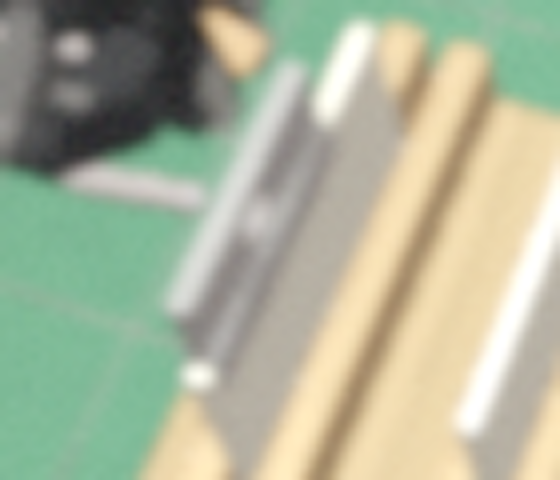

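Call:
step_arm(motion=[{"xyz":[0.18,0.1,0],"spin":0},{"xyz":[0.18,0.1,0],"spin":0},{"xyz":[0.18,0.1,0],"spin":0}])

```text
clock: 11.18
tool_pos: [0.5948, 0.301, 0.2039]
eef_rot: [0.504, -0.501, 0.496, -0.499]
force: [0.1, 0.8, -1.8]
finger_gap: 0.107
```

```bash
python3 look.py 13
```

```text
[0.5948 0.301  0.2039] [ 0.47  0.08 -1.07] [ 0.031  0.004 -0.009] 11.225
```

View pics/s13c.png

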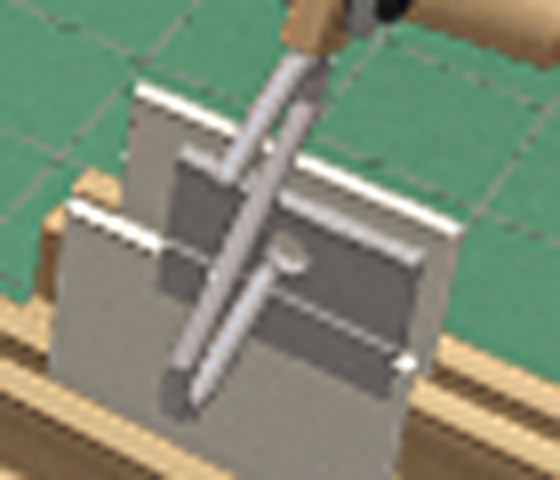

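View pics/d13c.png

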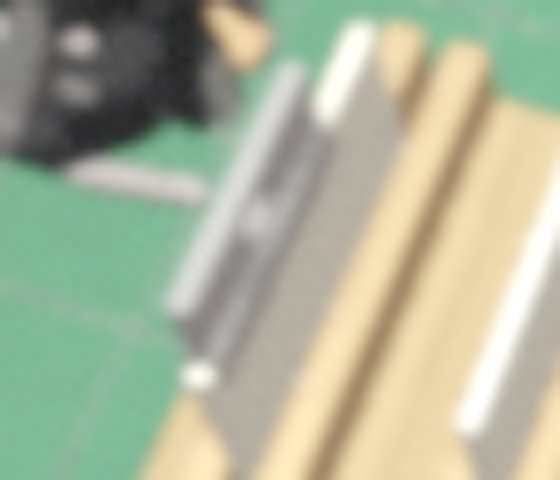

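Call:
step_arm(motion=[{"xyz":[-0.06,0,-0.2],"spin":0},{"xyz":[-0.06,0,-0.4],"spin":0},{"xyz":[-0.06,0,-0.6],"spin":0}])

```text
clock: 11.65
tool_pos: [0.5886, 0.3016, 0.2039]
eef_rot: [0.504, -0.501, 0.496, -0.499]
force: [0.6, 0.0, -1.1]
finger_gap: 0.106
```

```bash
python3 look.py 14
```

```text
[0.5883 0.3016 0.2039] [-0.22  0.89 -0.61] [0.052 0.021 0.021] 11.7
```

View pics/s14c.png

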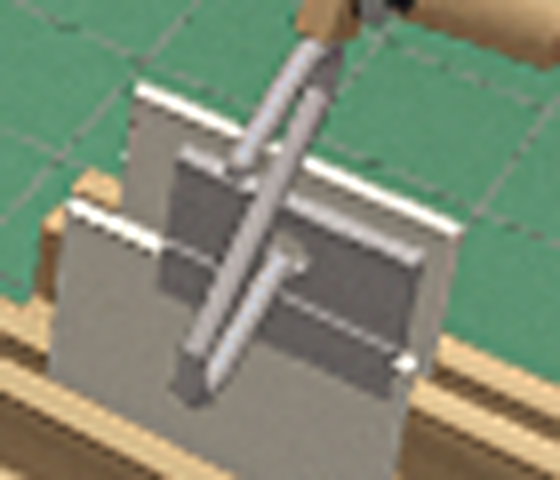

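View pics/d14c.png

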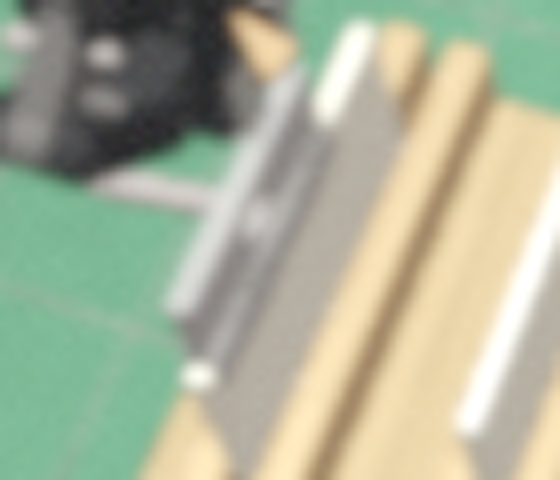

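Call:
step_arm(motion=[{"xyz":[0.02,0,-0.2],"spin":0},{"xyz":[0.02,0,-0.4],"spin":0},{"xyz":[0.02,0,-0.6],"spin":0}])

```text
clock: 12.12
tool_pos: [0.5824, 0.3013, 0.2039]
eef_rot: [0.504, -0.501, 0.496, -0.499]
force: [0.3, -0.1, -0.0]
finger_gap: 0.107
```

```bash
python3 look.py 15
```

```text
[0.5821 0.3013 0.2039] [-0.07 -0.4  -0.78] [-0.001  0.013 -0.038] 12.175
```

View pics/s15c.png

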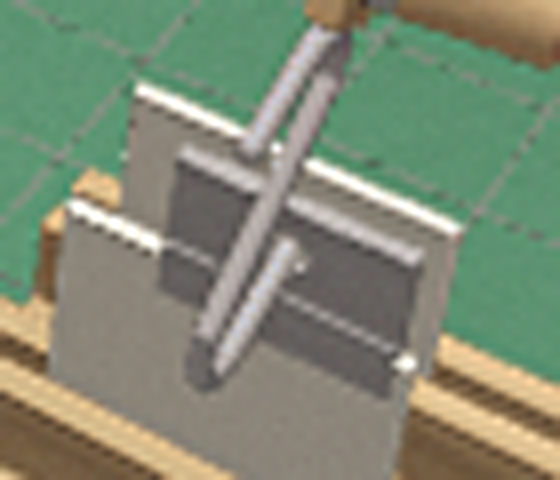

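View pics/d15c.png

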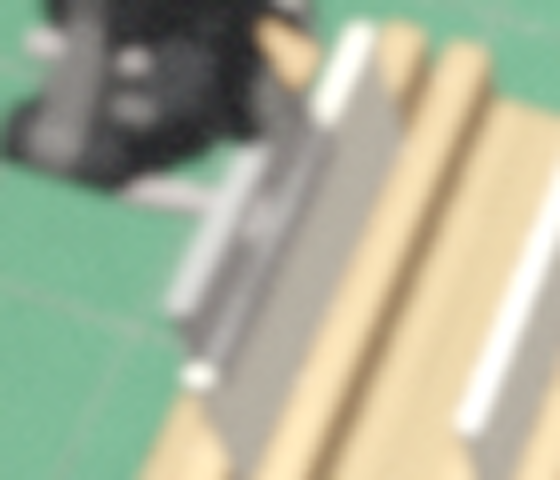

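Call:
step_arm(motion=[{"xyz":[0,-0.05,-0.3],"spin":0},{"xyz":[0,-0.15,-0.6],"spin":0},{"xyz":[0,-0.25,-0.9],"spin":0}])

```text
clock: 12.6
tool_pos: [0.573, 0.3013, 0.2065]
eef_rot: [0.504, -0.501, 0.496, -0.499]
force: [0.6, -0.4, -0.6]
finger_gap: 0.107
```

```bash
python3 look.py 16
```

```text
[0.5727 0.3013 0.2066] [-1.04 -0.16 -0.31] [-0.015  0.044  0.035] 12.65
```

View pics/s16c.png

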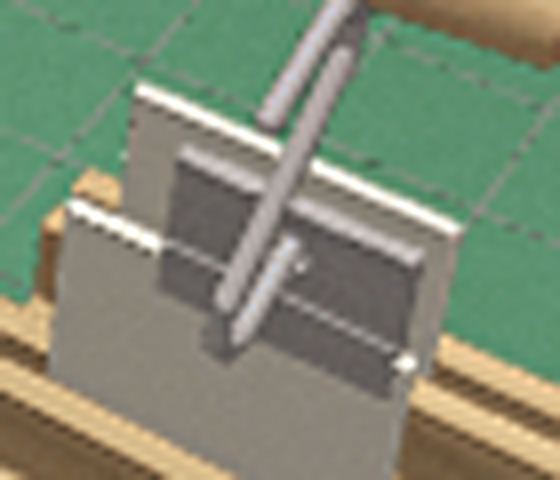

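View pics/d16c.png

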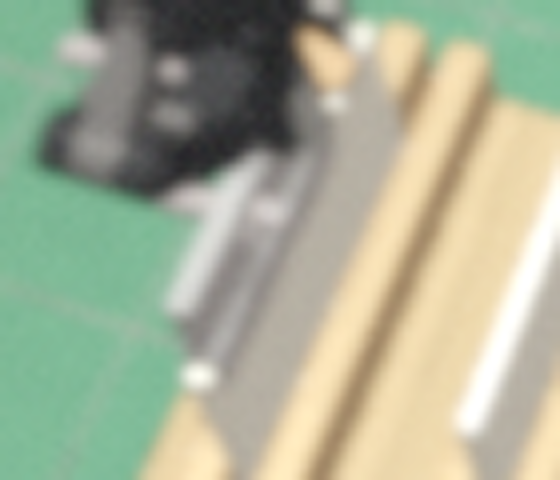

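Call:
step_arm(motion=[{"xyz":[0,-0.1,-0.4],"spin":0},{"xyz":[0,-0.2,-0.8],"spin":0},{"xyz":[0,-0.33,-1.2],"spin":0},{"xyz":[0,-0.42,-1.5],"spin":0}])

```text
clock: 13.2
tool_pos: [0.5577, 0.3012, 0.2108]
eef_rot: [0.504, -0.501, 0.496, -0.499]
force: [-0.2, -0.3, -0.9]
finger_gap: 0.106
```

```bash
python3 look.py 17
```

```text
[0.5574 0.3012 0.2109] [-0.62 -0.82 -1.59] [-0.008  0.051  0.017] 13.25
```

View pics/s17c.png

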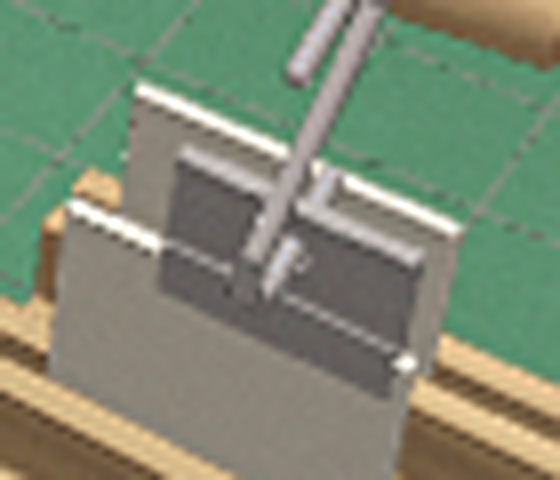

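View pics/d17c.png

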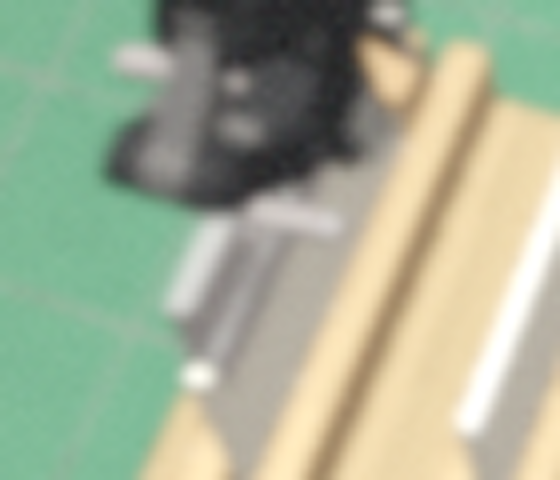

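Call:
step_arm(motion=[{"xyz":[0,-0.1,-0.4],"spin":0},{"xyz":[0,-0.2,-0.8],"spin":0},{"xyz":[0,-0.25,-1.1],"spin":0},{"xyz":[0,-0.25,-1.1],"spin":0}])

```text
clock: 13.8
tool_pos: [0.5465, 0.3011, 0.2134]
eef_rot: [0.504, -0.501, 0.496, -0.499]
force: [0.3, 0.1, -0.3]
finger_gap: 0.106
```

```bash
python3 look.py 18
```

```text
[0.5466 0.3011 0.2134] [ 0.92 -1.43 -1.37] [0.012 0.033 0.012] 13.85
```

View pics/s18c.png

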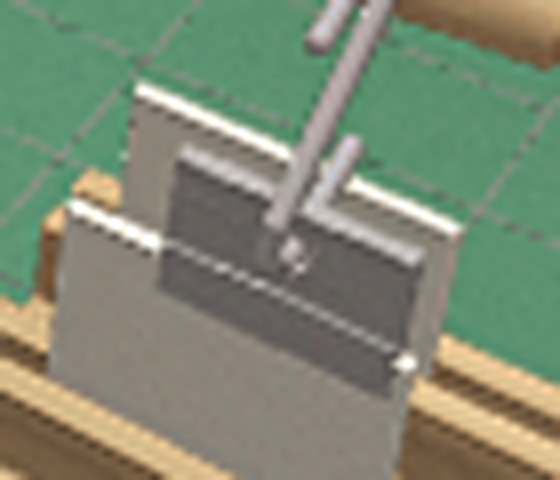

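View pics/d18c.png

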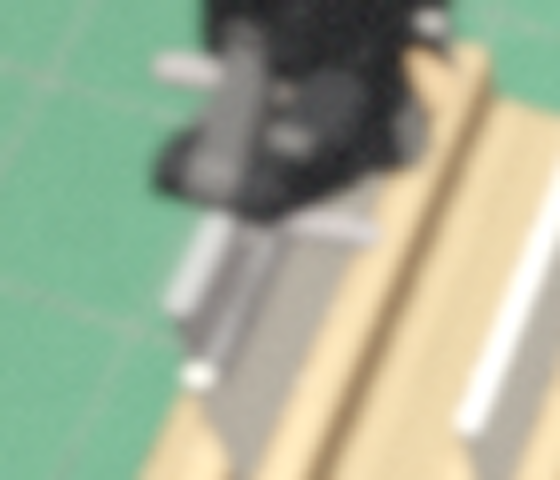

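Call:
step_arm(motion=[{"xyz":[0,-0.2,-0.1],"spin":0},{"xyz":[0,-0.4,-0.1],"spin":0},{"xyz":[0,-0.7,-0.1],"spin":0},{"xyz":[0,-1.0,-0.1],"spin":0},{"xyz":[0,-1.3,-0.1],"spin":0}])

```text
clock: 14.52
tool_pos: [0.5456, 0.3011, 0.2265]
eef_rot: [0.504, -0.501, 0.496, -0.499]
force: [-0.5, 1.4, -1.9]
finger_gap: 0.106
```

```bash
python3 look.py 19
```

```text
[0.5457 0.3012 0.2269] [ 0.07  0.14 -2.74] [0.039 0.134 0.012] 14.575
```

View pics/s19c.png

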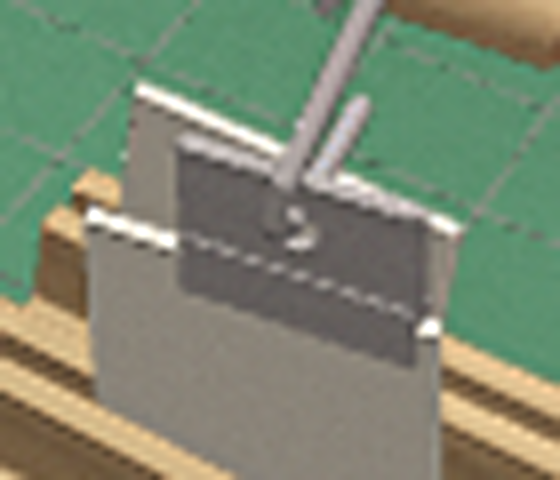

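View pics/d19c.png

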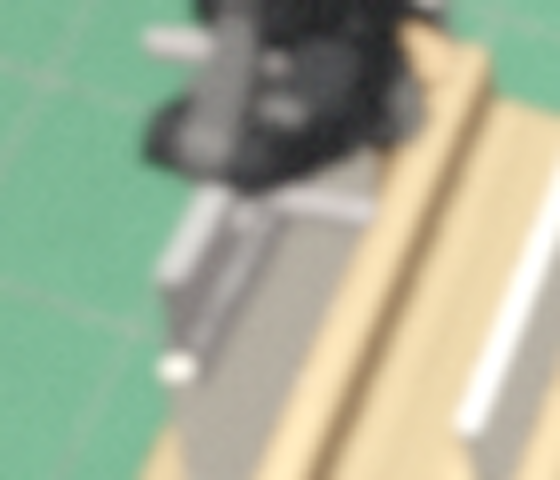

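Call:
step_arm(motion=[{"xyz":[0,-0.7,0],"spin":0},{"xyz":[0,-1.6,0],"spin":0},{"xyz":[0,-2.5,0],"spin":0},{"xyz":[0,-3.4,0],"spin":0},{"xyz":[0,-4.3,0],"spin":0}])

```text
clock: 15.25
tool_pos: [0.5455, 0.3012, 0.2705]
eef_rot: [0.504, -0.5, 0.496, -0.499]
force: [0.0, -0.0, -3.0]
finger_gap: 0.105
```

Call:
step_arm(motion=[{"xyz":[0,-0.9,0],"spin":0},{"xyz":[0,-2,0],"spin":0},{"xyz":[0,-3.2,0],"spin":0},{"xyz":[0,-4.4,0],"spin":0},{"xyz":[0,-5.0,0],"spin":0}])

```text
clock: 15.88
tool_pos: [0.5454, 0.3013, 0.3215]
eef_rot: [0.505, -0.5, 0.496, -0.499]
force: [0.1, -1.1, -2.2]
finger_gap: 0.104
```

```bash
python3 look.py 20; python3 -c "
import cv2
s=cv2.imread('pics/s20.png');cv2.imwrite('pics/t.png',cv2.resize(s[150:350,330:530],None,fx=3,fy=3))"
```

```text
[0.5455 0.3014 0.322 ] [ 0.24 -0.79 -1.48] [-0.004  0.132 -0.032] 15.925
```

View pics/t.png

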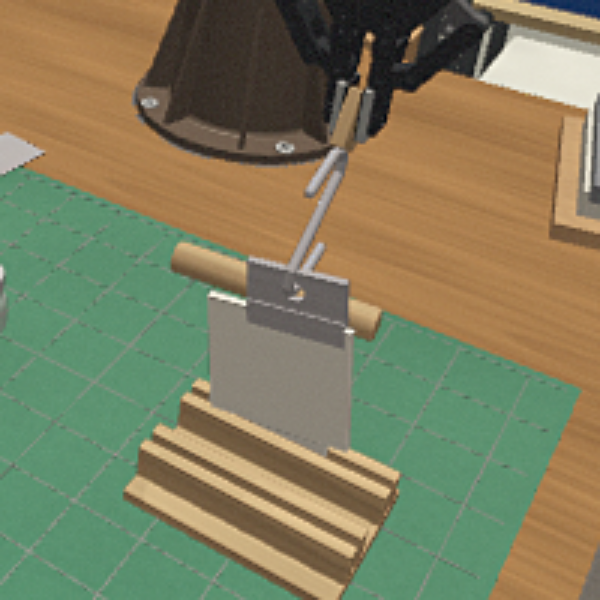

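View pics/d20.png

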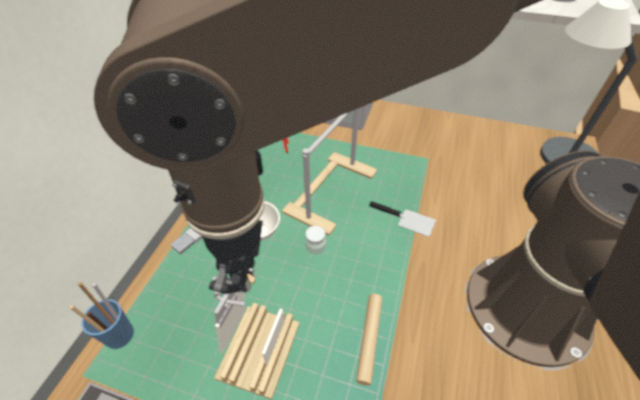

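Call:
step_arm(motion=[{"xyz":[0.8,-0.5,-0.3],"spin":0},{"xyz":[2.4,-1.0,-0.9],"spin":0},{"xyz":[4.6,-1.5,-1.7],"spin":0},{"xyz":[7.2,-1.5,-2.6],"spin":0},{"xyz":[9.8,-1.5,-3.5],"spin":0}])

```text
clock: 16.6
tool_pos: [0.5103, 0.2009, 0.3362]
eef_rot: [0.505, -0.5, 0.496, -0.5]
force: [0.1, -0.3, -1.8]
finger_gap: 0.106
```

Call:
step_arm(motion=[{"xyz":[2.6,0,-0.9],"spin":0.02},{"xyz":[5.2,0,-1.8],"spin":0.05},{"xyz":[7.8,0,-2.7],"spin":0.08},{"xyz":[10.4,0,-3.6],"spin":0.11},{"xyz":[13,0,-4.4],"spin":0.14}])

```text
clock: 17.23
tool_pos: [0.4661, 0.0686, 0.3361]
eef_rot: [-0.468, 0.463, -0.53, 0.534]
force: [0.2, -0.4, -2.2]
finger_gap: 0.107
```

```bash
python3 -c "
from h import *
o=r.get_obs();print(o['tool_pos'],o['force'])
to([.4326,-.2214,.34],ryaw)
print('jar',plane('side',316,233,.06))"
```

```text
[0.46608995 0.0686008  0.33606713] [ 0.16346672 -0.44411449 -2.20729939]
cm [29.19 -0.44  0.51] spin 0.111 t 17.23 dist 29.2
jar [ 0.53532565 -0.01111623  0.06      ]
```

Call:
step_arm(motion=[{"xyz":[2.6,-0.2,-0.2],"spin":0.03},{"xyz":[5.2,-0.4,-0.3],"spin":0.05},{"xyz":[7.8,-0.4,-0.3],"spin":0.07},{"xyz":[10.4,-0.4,-0.2],"spin":0.09},{"xyz":[13,-0.4,0],"spin":0.111}])

```text
clock: 17.85
tool_pos: [0.4475, -0.0618, 0.3401]
eef_rot: [-0.438, 0.433, -0.555, 0.559]
force: [0.4, 0.5, -2.3]
finger_gap: 0.106
```

```bash
python3 -c "
from h import *
o=r.get_obs();print(o['tool_pos'],o['force'])
to([.4326,-.2214,.34],ryaw)"; python3 look.py 21
```

```text
[ 0.44747737 -0.06180505  0.34013047] [ 0.40465506  0.50936444 -2.33358857]
cm [15.84 -0.    2.42] spin -0.001 t 17.85 dist 16.03
[ 0.4475 -0.064   0.3401] [ 1.12 -1.48 -2.25] [-0.131  0.045 -0.001] 17.9
```

View pics/s21.png

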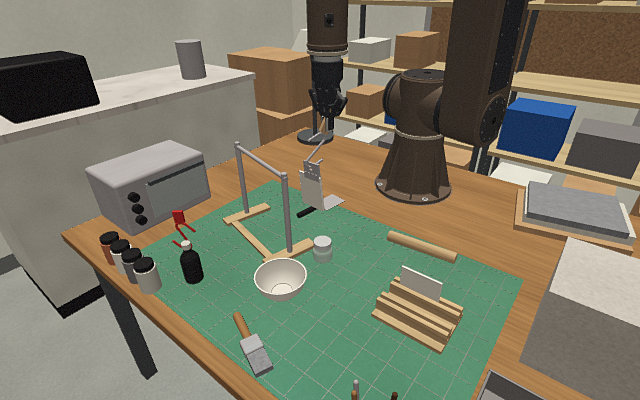

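Call:
step_arm(motion=[{"xyz":[2.6,0,0],"spin":0},{"xyz":[5.2,0,0],"spin":0},{"xyz":[7.8,0,0.4],"spin":0},{"xyz":[10.2,0,1.0],"spin":0},{"xyz":[12.4,0,1.6],"spin":0}])

```text
clock: 18.58
tool_pos: [0.4319, -0.1876, 0.3402]
eef_rot: [-0.437, 0.432, -0.556, 0.56]
force: [0.8, -0.4, -2.8]
finger_gap: 0.106
```

Call:
step_arm(motion=[{"xyz":[1.5,0,0.4],"spin":0},{"xyz":[2.6,0,0.6],"spin":0},{"xyz":[3.2,0,0.6],"spin":0},{"xyz":[3.4,0,0.6],"spin":0},{"xyz":[3.4,0,0.6],"spin":0}])

```text
clock: 19.2
tool_pos: [0.4294, -0.2218, 0.3402]
eef_rot: [-0.437, 0.432, -0.556, 0.56]
force: [-0.2, -0.1, -2.5]
finger_gap: 0.105
```

```bash
cat > look2.py <<'E'
import sys
from h import *
n=sys.argv[1]
im,o=cam('scene','s'+n);a=cv2.resize(im[100:260,190:350,::-1],None,fx=3.7,fy=3.7,interpolation=cv2.INTER_CUBIC)
im,o=cam('side','d'+n);b=cv2.resize(im[50:210,270:430,::-1],None,fx=3.7,fy=3.7,interpolation=cv2.INTER_CUBIC)
cv2.imwrite('pics/s%sc.png'%n,a);cv2.imwrite('pics/d%sc.png'%n,b)
p=o['tool_pos']-mid
print('TCP rail x,y,z',(p@rx).round(4),(p@ry).round(4),p[2].round(4),'bar rel TCP',(-p@rx*1000).round(1),(-p[2]*1000).round(1),o['force'].round(1),o['wrist_torque'].round(2),o['clock'])
E
python3 look2.py 22
python3 -c "
from h import *
to([.4326,-.2214,.34],ryaw)"
```

```text
TCP rail x,y,z -0.121 -0.0311 0.0902 bar rel TCP 121.0 -90.2 [-0.2 -0.1 -2.1] [ 0.01  0.19 -0.04] 19.25
cm [-0.1   0.03  0.3 ] spin -0.003 t 19.3 dist 0.32
```

View pics/s22c.png

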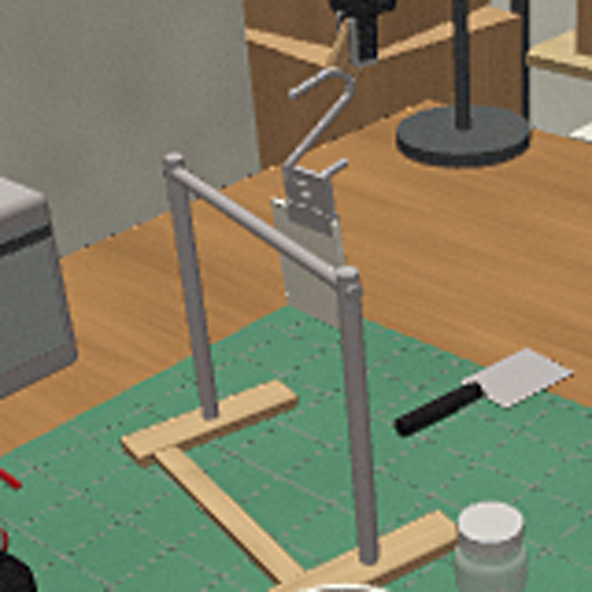

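View pics/d22c.png

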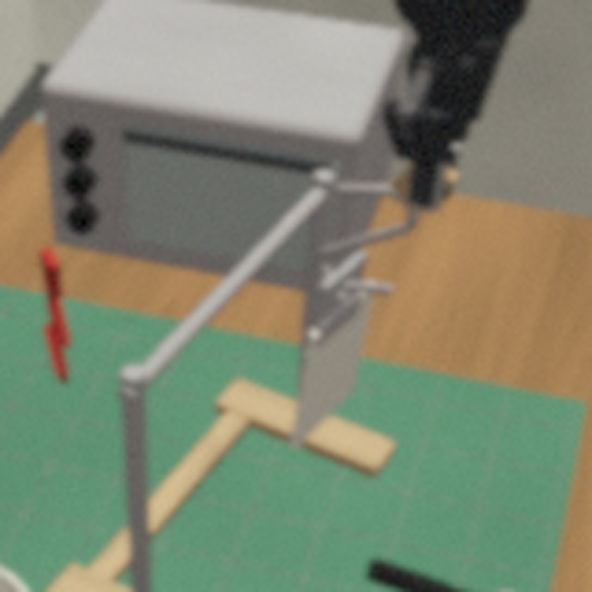

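```bash
python3 -c "
from h import *
o=r.get_obs()
S=lambda x,y: ray('scene',190+x/3.7,100+y/3.7)
D=lambda x,y: ray('side',270+x/3.7,50+y/3.7)
for k,v in {'utip':(S(294,95),D(340,187)),'ltip':(S(345,162),D(390,288)),'shankbot':(S(289,163),D(326,248)),'crown':(S(350,78),D(412,207))}.items():
    X,e=tri(*v);p=X-o['tool_pos'];print(k,X.round(4),np.round(e,4),'rel TCP x,y,z mm',(p@rx*1000).round(1),(p@ry*1000).round(1),(p[2]*1000).round(1))
for th in (28,31,34,37,40):
  t=np.radians(th);s,c=np.sin(t),np.cos(t);f=lambda x,z:np.round([x*c-(z-120.7)*s+2, x*s+(z-120.7)*c+18.7],1)
  print(th,'utip',f(34,65),'ltip',f(-34,30),'bend',f(0,0),'crownpt',f(0,85.5),'(18,58)',f(18,58),'(60,40)',f(60,40),'crownright(-11,91)',f(-11,91))
"
```

```text
utip [ 0.4889 -0.2352  0.3259] [0.0016 0.0016] rel TCP x,y,z mm 60.9 1.2 -14.3
ltip [ 0.4468 -0.2283  0.259 ] [0.0011 0.0011] rel TCP x,y,z mm 18.5 -2.2 -81.3
shankbot [ 0.4957 -0.2406  0.272 ] [0.0016 0.0016] rel TCP x,y,z mm 68.9 -2.4 -68.2
crown [ 0.439  -0.2244  0.3276] [0.0018 0.0018] rel TCP x,y,z mm 9.9 -0.3 -12.7
28 utip [ 58.2 -14.5] ltip [ 14.6 -77.3] bend [ 58.7 -87.9] crownpt [ 18.5 -12.4] (18,58) [ 47.3 -28.2] (60,40) [ 92.9 -24.4] crownright(-11,91) [  6.2 -12.7]
31 utip [ 59.8 -11.5] ltip [ 19.6 -76.6] bend [ 64.2 -84.8] crownpt [ 20.1 -11.5] (18,58) [ 49.7 -25.8] (60,40) [ 95.  -19.6] crownright(-11,91) [  7.9 -12.4]
34 utip [61.3 -8.5] ltip [ 24.5 -75.5] bend [ 69.5 -81.4] crownpt [ 21.7 -10.5] (18,58) [ 52.  -23.2] (60,40) [ 96.9 -14.7] crownright(-11,91) [  9.5 -12.1]
37 utip [62.7 -5.3] ltip [ 29.4 -74.2] bend [ 74.6 -77.7] crownpt [23.2 -9.4] (18,58) [ 54.1 -20.5] (60,40) [98.5 -9.6] crownright(-11,91) [ 11.1 -11.6]
40 utip [63.8 -2.1] ltip [ 34.3 -72.6] bend [ 79.6 -73.8] crownpt [24.6 -8.3] (18,58) [ 56.1 -17.8] (60,40) [99.8 -4.6] crownright(-11,91) [ 12.7 -11.1]
```

Call:
step_arm(motion=[{"xyz":[0,1.2,0],"spin":0},{"xyz":[0,3.0,0],"spin":0},{"xyz":[0,4.8,0],"spin":0},{"xyz":[0,6.2,0],"spin":0},{"xyz":[0,6.7,0],"spin":0}])

```text
clock: 19.92
tool_pos: [0.4297, -0.2214, 0.2722]
eef_rot: [-0.437, 0.433, -0.556, 0.559]
force: [0.3, 0.4, -3.2]
finger_gap: 0.106
```

Call:
step_arm(motion=[{"xyz":[0,0,0.5],"spin":0},{"xyz":[0,0,1.2],"spin":0},{"xyz":[0,0,2.0],"spin":0},{"xyz":[0,0,2.6],"spin":0},{"xyz":[0,0,2.6],"spin":0}])

```text
clock: 20.55
tool_pos: [0.4554, -0.2278, 0.2724]
eef_rot: [-0.437, 0.433, -0.556, 0.559]
force: [-1.0, 0.5, -2.6]
finger_gap: 0.105
```

```bash
python3 look2.py 23
```

```text
TCP rail x,y,z -0.0947 -0.0307 0.0223 bar rel TCP 94.7 -22.3 [-0.7  0.3 -2.4] [0.08 0.09 0.01] 20.6
```

View pics/s23c.png

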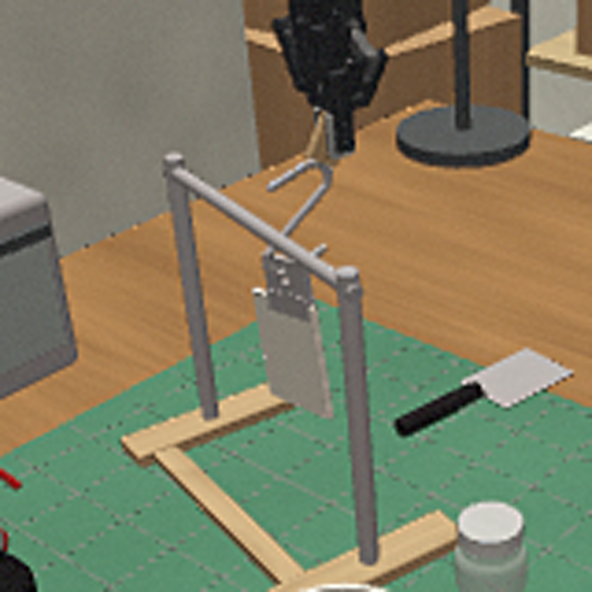

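View pics/d23c.png

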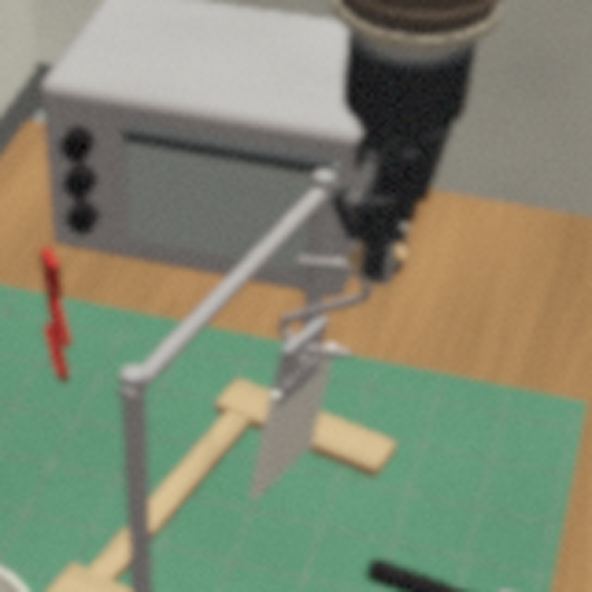

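Call:
step_arm(motion=[{"xyz":[0,-0.1,0.8],"spin":0},{"xyz":[0,-0.2,1.8],"spin":0},{"xyz":[0,-0.3,2.8],"spin":0},{"xyz":[0,-0.4,3.8],"spin":0},{"xyz":[0,-0.4,4.4],"spin":0}])

```text
clock: 21.28
tool_pos: [0.4982, -0.2385, 0.2766]
eef_rot: [-0.437, 0.433, -0.556, 0.559]
force: [0.0, 0.1, -2.4]
finger_gap: 0.105
```

```bash
python3 look2.py 24
```

```text
TCP rail x,y,z -0.0498 -0.0308 0.0265 bar rel TCP 49.8 -26.5 [ 0.   0.2 -2.8] [-0.01  0.04 -0.04] 21.325
```

View pics/s24c.png

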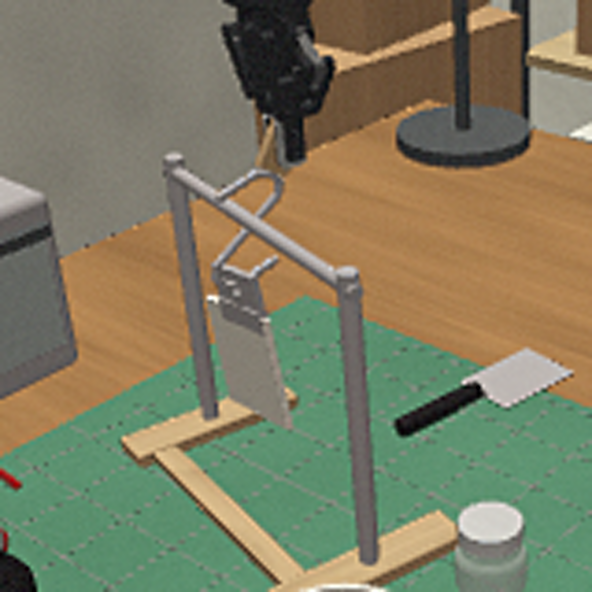

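View pics/d24c.png

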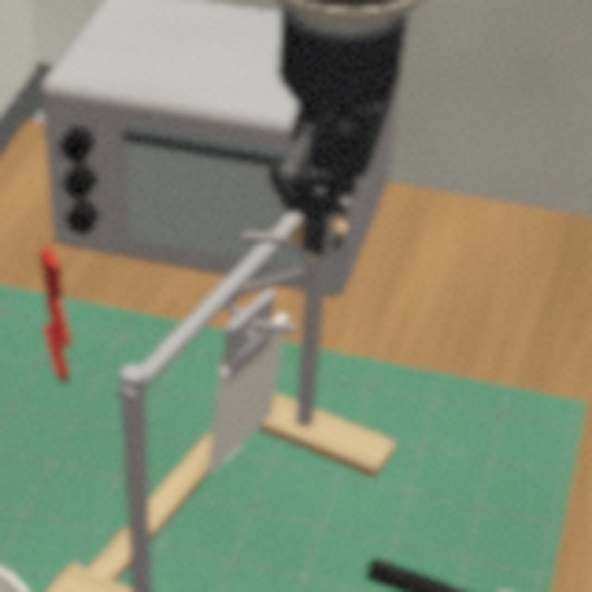

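Call:
step_arm(motion=[{"xyz":[0,0.25,0.6],"spin":0},{"xyz":[0,0.55,1.3],"spin":0},{"xyz":[0,0.85,2.0],"spin":0},{"xyz":[0,1.1,2.6],"spin":0},{"xyz":[0,1.2,2.9],"spin":0}])

```text
clock: 22.0
tool_pos: [0.5266, -0.2456, 0.2643]
eef_rot: [-0.437, 0.433, -0.556, 0.559]
force: [-0.1, 1.0, -2.8]
finger_gap: 0.104
```

```bash
python3 look2.py 25
```

```text
TCP rail x,y,z -0.0208 -0.0308 0.0143 bar rel TCP 20.8 -14.3 [-0.1 -0.2 -3.1] [0.02 0.06 0.02] 22.05
```

View pics/s25c.png

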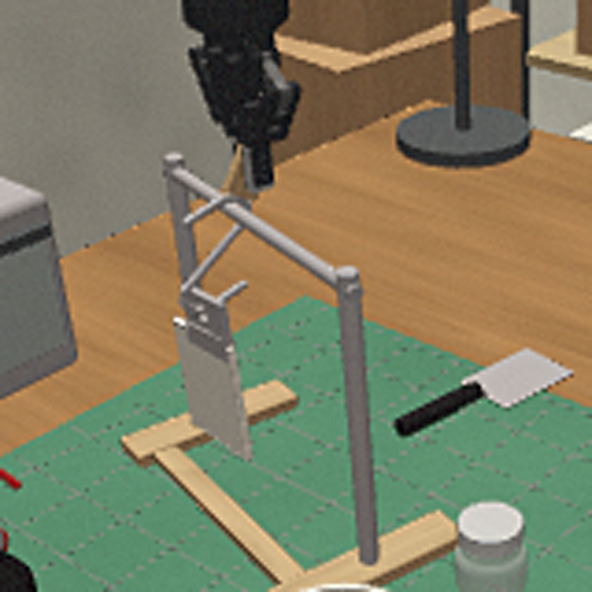

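View pics/d25c.png

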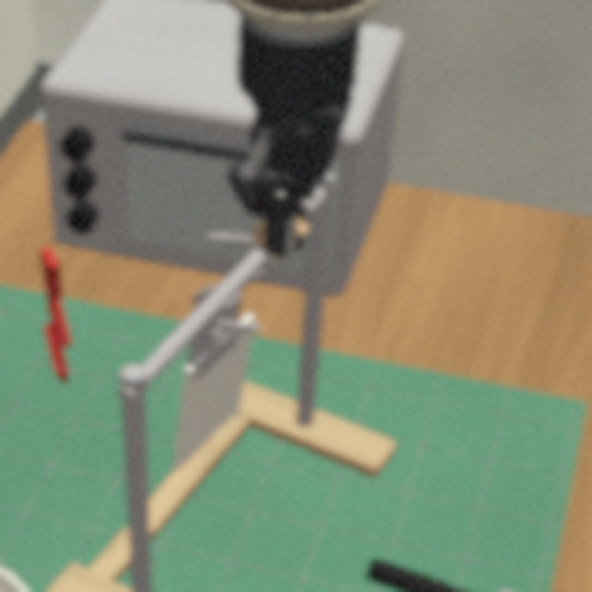

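Call:
step_arm(motion=[{"xyz":[0,0,0.3],"spin":0},{"xyz":[0,-0.1,0.6],"spin":0},{"xyz":[0,-0.15,0.9],"spin":0},{"xyz":[0,-0.2,1.2],"spin":0}])

```text
clock: 22.6
tool_pos: [0.5355, -0.2477, 0.266]
eef_rot: [0.436, -0.434, 0.558, -0.557]
force: [-14.8, 3.4, 3.1]
finger_gap: 0.108
```

```bash
python3 look2.py 26
```

```text
TCP rail x,y,z -0.0114 -0.0307 0.0161 bar rel TCP 11.4 -16.1 [-14.5   2.4   3.7] [0.62 2.78 0.  ] 22.65
```

View pics/s26c.png

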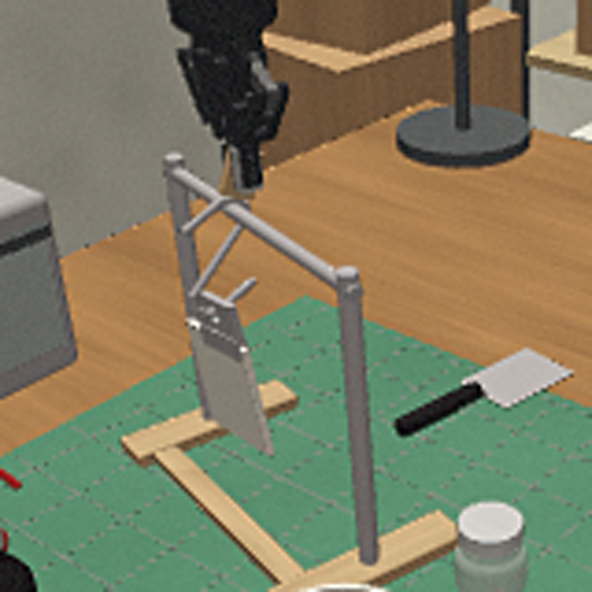

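Call:
step_arm(motion=[{"xyz":[0,-0.05,0.3],"spin":0},{"xyz":[0,-0.1,0.6],"spin":0},{"xyz":[0,-0.1,0.9],"spin":0},{"xyz":[0,-0.1,1.2],"spin":0},{"xyz":[0,-0.1,1.5],"spin":0}])

```text
clock: 23.32
tool_pos: [0.548, -0.2507, 0.267]
eef_rot: [0.435, -0.435, 0.559, -0.556]
force: [-16.3, 4.2, 6.3]
finger_gap: 0.104
```

```bash
python3 look2.py 27
```

```text
TCP rail x,y,z 0.0016 -0.0306 0.017 bar rel TCP -1.6 -17.0 [-13.4   3.2   7.1] [ 0.66  2.51 -0.08] 23.375
```

View pics/s27c.png

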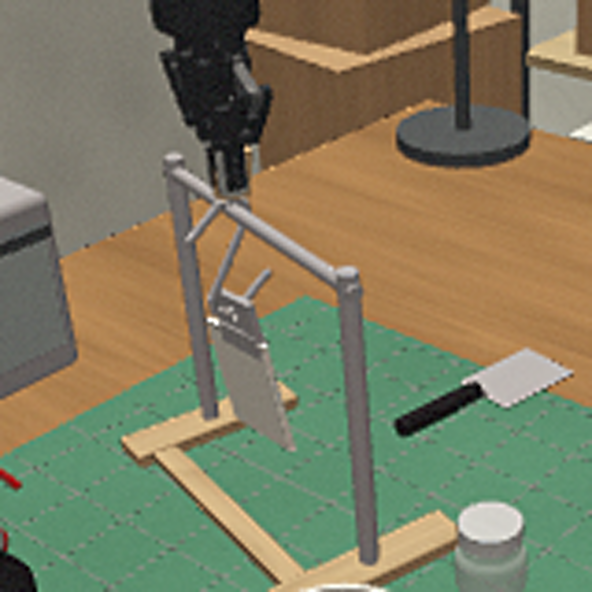

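View pics/d27c.png

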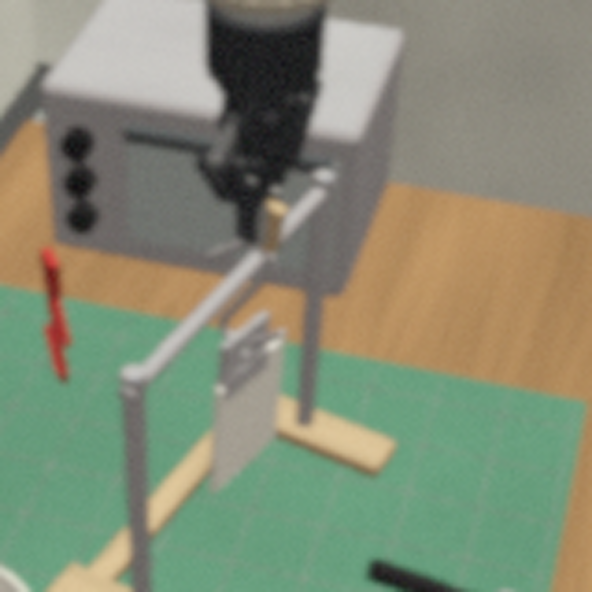

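Call:
step_arm(motion=[{"xyz":[0,0,0.3],"spin":0},{"xyz":[0,0.0,0.6],"spin":0},{"xyz":[0,0,0.8],"spin":0}])

```text
clock: 23.8
tool_pos: [0.5542, -0.2521, 0.267]
eef_rot: [0.435, -0.435, 0.56, -0.555]
force: [-14.4, 3.0, 6.8]
finger_gap: 0.106
```

```bash
python3 look2.py 28
```

```text
TCP rail x,y,z 0.0077 -0.0305 0.017 bar rel TCP -7.7 -17.0 [-12.1   3.5   7.4] [0.59 2.41 0.04] 23.85
```

View pics/s28c.png

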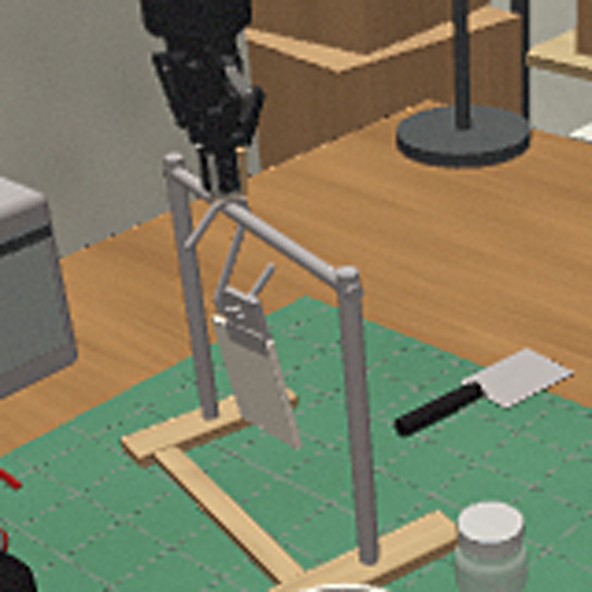

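View pics/d28c.png

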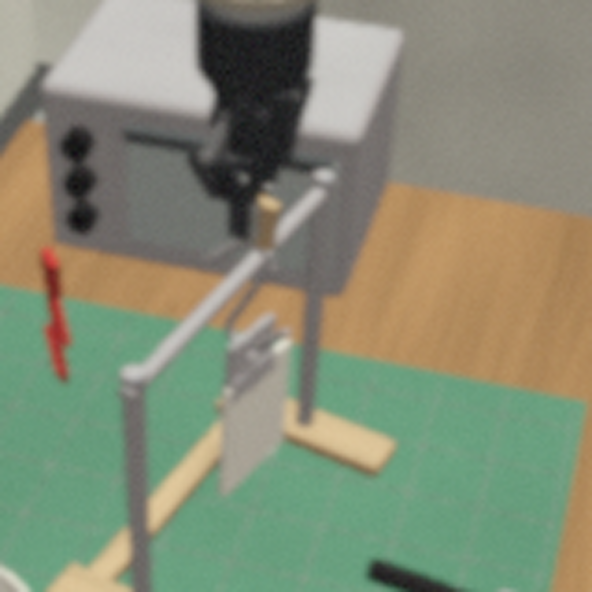

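Call:
step_arm(motion=[{"xyz":[0,0,-0.2],"spin":0},{"xyz":[0,0,-0.3],"spin":0},{"xyz":[0,0,-0.3],"spin":0}])

```text
clock: 24.28
tool_pos: [0.5517, -0.2515, 0.2672]
eef_rot: [0.435, -0.435, 0.56, -0.555]
force: [0.4, 0.1, -2.7]
finger_gap: 0.102
```

Call:
step_arm(motion=[{"xyz":[0,0,0],"spin":0},{"xyz":[0,0,0],"spin":0},{"xyz":[0,0,0],"spin":0},{"xyz":[0,0,0],"spin":0}], hand=50)

```text
clock: 24.78
tool_pos: [0.5517, -0.2515, 0.2672]
eef_rot: [0.435, -0.435, 0.56, -0.555]
force: [-0.2, -0.7, -0.1]
finger_gap: 0.503
```

```bash
python3 look2.py 29
```

```text
TCP rail x,y,z 0.0049 -0.0305 0.0172 bar rel TCP -4.9 -17.2 [-0.  -0.9 -0.4] [ 0.07 -0.04 -0.01] 24.825
```

View pics/s29c.png

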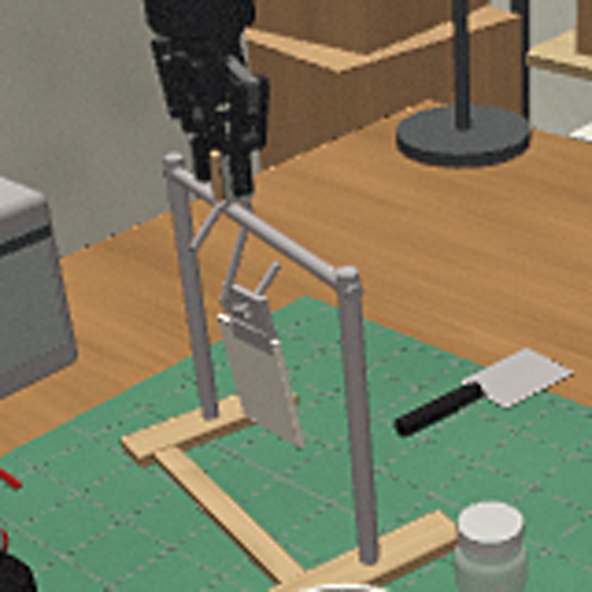

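View pics/d29c.png

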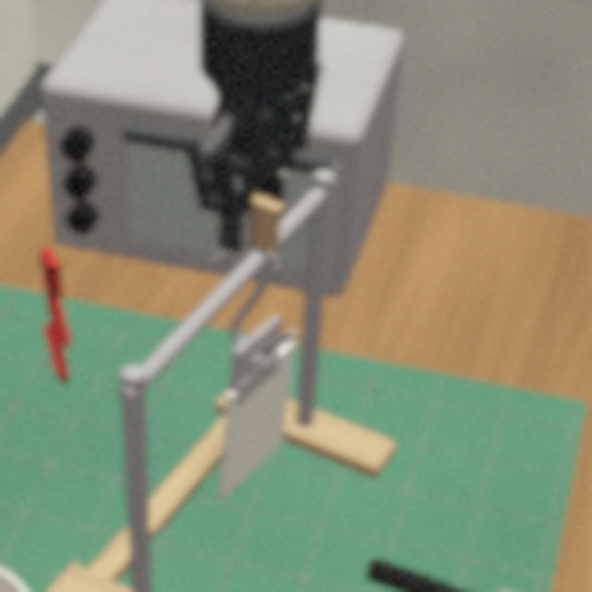

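Released and hanging. I will raise the gripper clear, straight up, and wait for the sway to settle.

Call:
step_arm(motion=[{"xyz":[0,-1,0],"spin":0},{"xyz":[0,-3,0],"spin":0},{"xyz":[0,-6,0],"spin":0},{"xyz":[0,-10,0],"spin":0},{"xyz":[0,-13,0],"spin":0}])

```text
clock: 25.5
tool_pos: [0.5524, -0.2522, 0.3997]
eef_rot: [0.435, -0.435, 0.559, -0.556]
force: [0.6, -0.0, -0.4]
finger_gap: 0.499
```

Call:
step_arm(motion=[{"xyz":[0,-4,0],"spin":0},{"xyz":[0,-4,0],"spin":0},{"xyz":[0,-4,0],"spin":0},{"xyz":[0,-4,0],"spin":0},{"xyz":[0,-4,0],"spin":0}])

```text
clock: 26.12
tool_pos: [0.5523, -0.2523, 0.4389]
eef_rot: [0.435, -0.435, 0.56, -0.555]
force: [0.4, -0.3, -0.3]
finger_gap: 0.498
```

```bash
for i in 30 31 32 33; do python3 look2.py $i; done; python3 -c "
import cv2,numpy as np
a=[cv2.imread('pics/s%d.png'%i)[130:260,200:300] for i in (30,31,32,33)]
cv2.imwrite('pics/seq.png',cv2.resize(np.hstack(a),None,fx=2,fy=2))"
```

```text
TCP rail x,y,z 0.0058 -0.0311 0.1891 bar rel TCP -5.8 -189.1 [-0.2 -1.   0.9] [ 0.05 -0.01  0.07] 26.175
TCP rail x,y,z 0.0059 -0.0312 0.1894 bar rel TCP -5.9 -189.4 [-0.4  0.1  0.6] [-0.01  0.04 -0.01] 26.275
TCP rail x,y,z 0.0059 -0.0312 0.1895 bar rel TCP -5.9 -189.5 [-0.2  0.1 -0. ] [-0.05  0.02 -0.02] 26.375
TCP rail x,y,z 0.0059 -0.0312 0.1897 bar rel TCP -5.9 -189.7 [ 0.5 -0.7  0. ] [-0.06 -0.03  0.02] 26.475
```

View pics/seq.png

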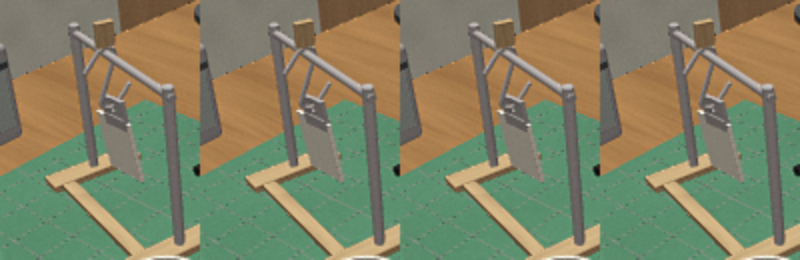

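View pics/d33c.png

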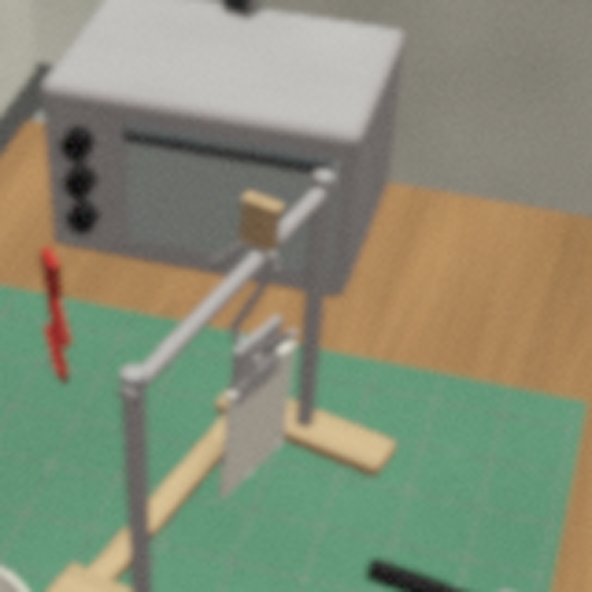

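Call:
step_arm(motion=[{"xyz":[0,-0.5,0],"spin":0},{"xyz":[0,-0.5,0],"spin":0},{"xyz":[0,-0.5,0],"spin":0},{"xyz":[0,-0.5,0],"spin":0},{"xyz":[0,-0.5,0],"spin":0}])

```text
clock: 27.15
tool_pos: [0.5525, -0.2524, 0.4446]
eef_rot: [0.435, -0.435, 0.559, -0.556]
force: [-0.8, 0.9, -0.5]
finger_gap: 0.499
```

Call:
step_arm(motion=[{"xyz":[0,0,0],"spin":0},{"xyz":[0,0,0],"spin":0},{"xyz":[0,0,0],"spin":0},{"xyz":[0,0,0],"spin":0},{"xyz":[0,0,0],"spin":0}])

```text
clock: 27.78
tool_pos: [0.5525, -0.2524, 0.4446]
eef_rot: [0.435, -0.435, 0.559, -0.556]
force: [-0.5, -0.1, 1.2]
finger_gap: 0.499
```

```bash
for i in 34 35 36; do python3 look2.py $i; done; python3 -c "
import cv2,numpy as np
a=[cv2.imread('pics/s%d.png'%i).astype(int)[140:260,215:290] for i in (33,34,35,36)]
print([abs(a[i]-a[i+1]).max(-1).__gt__(60).sum() for i in range(3)])
cv2.imwrite('pics/e.png',cv2.resize(a[3].astype('uint8'),None,fx=5,fy=5,interpolation=cv2.INTER_CUBIC))
b=cv2.imread('pics/d36.png')[100:190,310:370];cv2.imwrite('pics/f.png',cv2.resize(b,None,fx=6.5,fy=6.5,interpolation=cv2.INTER_CUBIC))"
```

```text
TCP rail x,y,z 0.0059 -0.0312 0.1946 bar rel TCP -5.9 -194.6 [ 0.4 -0.  -0.2] [-0.   -0.07 -0.04] 27.825
TCP rail x,y,z 0.0059 -0.0312 0.1946 bar rel TCP -5.9 -194.6 [-0.3 -0.7  0.4] [0.05 0.06 0.03] 27.925
TCP rail x,y,z 0.0059 -0.0312 0.1946 bar rel TCP -5.9 -194.6 [-0.  -0.   0.3] [-0.04  0.03  0.01] 28.025
[np.int64(1), np.int64(0), np.int64(0)]
```

View pics/e.png

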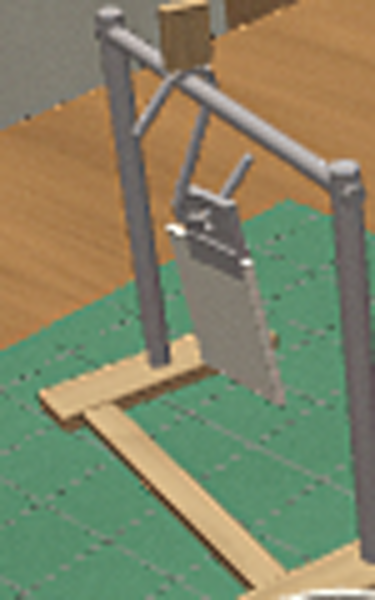

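View pics/f.png

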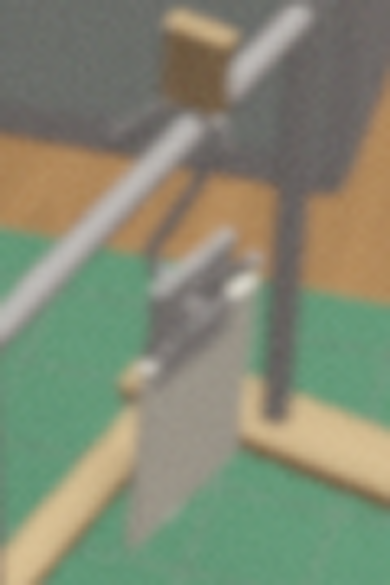

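```bash
python3 -c "
from h import *
S=lambda x,y: ray('scene',215+x/5,140+y/5)
D=lambda x,y: ray('side',310+x/6.5,100+y/6.5)
P={k:tri(*v)[0] for k,v in {'TR':(S(250,264),D(146,372)),'BR':(S(281,402),D(132,548)),'TL':(S(173,231),D(247,284)),'tab':(S(185,36),D(199,60)),'bend':(S(187,206),D(157,250))}.items()}
for k,X in P.items(): print(k,X.round(4),'rail xyz',((X-mid)@rx).round(4),((X-mid)@ry).round(4),(X-mid)[2].round(4))
e=P['TR']-P['BR'];print(np.linalg.norm(e),np.arccos(e[2]/np.linalg.norm(e)))
e=P['TR']-P['TL'];print(np.linalg.norm(e),np.arcsin(e[2]/np.linalg.norm(e)))
"
```

```text
TR [ 0.5523 -0.2115  0.1461] rail xyz -0.0042 0.0084 -0.1039
BR [ 0.5522 -0.1966  0.0541] rail xyz -0.0078 0.0229 -0.1959
TL [ 0.5312 -0.3033  0.1272] rail xyz -0.0025 -0.0857 -0.1228
tab [ 0.5456 -0.2531  0.2766] rail xyz -0.0007 -0.0335 0.0266
bend [ 0.5604 -0.2527  0.1761] rail xyz 0.0136 -0.0296 -0.0739
0.09314496632515232 0.16068147893706758
0.09599794733552945 0.19827199723109015
```

```bash
python3 -c "
from h import *
print(job.hand_in()); print(r.get_obs()['clock'])"
```

```text
the job is handed in; nothing more can be done
None
the job is handed in; nothing more can be done
```

The tile is hanging from the drying rail on the S-hook, and the job was handed in at about 28 s of the 72 s allowed. `hand_in` reports no verdict, so success is judged only by my own checks.

**How it was done:**
- **Leaning the hook:** I took the steel hook off the bar. The moves can't tilt the tool, so I set the hook's lower bend on the bar and pivoted the hook about 30° in the grip.
- **Threading and lifting:** I threaded the tip through the clip hole and lifted the tile clear of the rack. I felt no contact force while threading; lifting showed about 2–3 N, roughly the tile's weight.
- **Hanging:** I put the crown on the bar, turned the hook upright against it (about 15 N at the wrist), released it and raised the gripper clear.

**Last checks, from the scene and side cameras:**
- **Hook:** the tab is within 1 mm of the bar in depth and at the same height as when it first hung there. It is about 33 mm from the middle of the bar, between the posts.
- **Tile:** the bend is in the clip's hole and the underside is about 45 mm up. It leans 0.16–0.20 rad because the clip sits off-centre (limit 0.3), and it is clear of the rail.
- **Sway:** frames 0.1 s apart showed no movement.

**Disagreements:**
- Heights measured from the cameras read 3–5 mm low near the rack, so I used the given heights there.
- The wrist and scene views differed by about 2.5 mm on the hook's sideways offset from the hole. I settled it with a close-up from the scene camera before going in.
- The final measurement of the bend (about 14 mm out in depth, 176 mm high) did not match a hook seated on the bar. I took that as a poor pixel pick, because that spot is at the side of the bend and partly hidden.
- I saw no bystander disturbed in the pictures, but I did not measure their positions at the end.

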